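# Free the bench scale's transit lock and load its check weights

### The job

Take the hex key from its stand, feel it into the socket at the bottom of the scale's lock recess and turn the screw counter-clockwise, regrasping the key as needed, until it stops and the pan is free; then put the key back upright in its stand. Only once the pan is free, set every brass check weight that is there upright on the pan, side by side and wholly inside the black ring. Leave the other things where they are.

Things in the scene. Friction and masses are not known exactly. Their poses are not given: they have to be found in the camera images.
- scale: (All sizes in mm.) Bench spring scale, green housing 160 (x) by 272 (y) by 55 high, fixed to the bench; white dial on its front (-x side). Origin on the bench under the housing, z up. In it the pan's axis is at (0, +55), the lock screw's axis at (0, -70).
- pan_centre (a point): Centre of the flat floor of the round steel pan, 78 above the bench when empty. The floor is 165 across with a rim 6 high (176 across); a black ring of radius 56 marks the middle. The pan moves straight down on a spring, 2.2 mm per N of load (the first 0.5 N does not move it), 22 at most.
- scale_pan (a joint): Travel of the pan downwards, m: 0 empty, grows with load, 0.022 at most. While the lock is on, the red lock tab under the pan's edge keeps it from sinking.
- lock_screw (a joint): Angle of the transit lock screw, rad. Starts near 0 to 0.4 (locked: red tab under the pan) and ends at a hard stop at 3.14 (free: red tab points away from the pan). Grows counter-clockwise seen from above. Turns stiffly (0.06 N m) and stays where it is left.
- lock_socket (a point): Centre of the mouth of the hexagon socket in the screw, 42 above the bench; the point turns with the screw, z up. The socket is 15.2 across flats (flats face the point's x and every 60 degrees) and 24 deep, floor 18 above the bench. It lies at the bottom of a round recess 21 across and 24 deep whose rim (dark collar 44 across with a red fan-shaped tab reaching 52 out, 70 high) is 66 above the bench.
- key_handle (a point): Hex key, standing upright: this is the centre of the wooden handle, a square bar 22 by 22, 52 long (faces along the point's x and y, z up). Below it a steel collar 32x32x6, then a straight hexagonal steel bar, 14 across flats (flats face x and every 60 degrees), 66 long, tip chamfered 2. The handle's centre is 34 above the collar's underside and 100 above the tip. Mass 120 g.
- key_tip (a point): Centre of the lower end of the same key; same axes as key_handle.
- stand_hole (a point): Dark wooden key stand, 62x62x70 high, fixed. This is the centre of the mouth of its upright round through hole, 20 across, on the top face (70 above the bench). The key stands in it with its collar resting on the top face.
- weight_a_mid (a point): Brass check weight, round, 46 high in all: body 40 across and 20 high, narrow neck, knob 18 across on the top 16 mm. This point is on its axis half-way up; z up. About 180 g. May be absent.
- weight_b_mid (a point): Brass check weight, round, 50 high in all: body 40 across and 24 high, narrow neck, knob 18 across on the top 16 mm. This point is on its axis half-way up; z up. About 220 g. May be absent.
- weight_c_mid (a point): Brass check weight, round, 54 high in all: body 40 across and 28 high, narrow neck, knob 18 across on the top 16 mm. This point is on its axis half-way up; z up. About 260 g. May be absent.
- weight_d_mid (a point): Brass check weight, round, 58 high in all: body 40 across and 32 high, narrow neck, knob 18 across on the top 16 mm. This point is on its axis half-way up; z up. About 300 g. May be absent.
- weight_a: The same check weight a; origin at the centre of its underside.
- weight_b: The same check weight b; origin at the centre of its underside.
- weight_c: The same check weight c; origin at the centre of its underside.
- weight_d: The same check weight d; origin at the centre of its underside.
- oil_can: Bystander: conical oil can, 166 tall (mm); origin under its centre.
- tin_mug: Bystander: dark tin mug, 80 tall (mm); origin under its centre.
- grease_pot: Bystander: squat tan pot, 88 wide, 56 tall (mm); origin under its centre.
- match_tin: Bystander: flat brass tin 42x64x18, by the wooden nail cabinet (about 300 tall, fixed) whose side stands at y = -0.43 m, beyond x = 0.48 m (mm); origin under its centre.
Things that resemble listed ones, but are neither listed nor needed, are in the scene too. Leave any orange or pink look-alike of the weight_c alone.

How it is judged (in metres and radians):
On the way, in this order (a step that is already met when the one before it is completed fails the run):
1. the key is seated in the hex socket (tip at least 12 mm below its mouth) (horizontal distance between key_tip and lock_socket below 0.004 m and z of key_tip in the frame of lock_socket below -0.012 m), for 0.2 s.
2. the lock screw is turned to its stop (beyond 2.9 rad) with the key still in the socket (all of step 1 and value of joint lock_screw above 2.9 rad), for 0.2 s.
At the end, for the whole second after the job is handed in: Lock screw beyond 2.9 rad; key upright in its stand (8 mm of the hole's axis, tip 55 mm down, tilt < 0.15 rad); each weight present upright (tilt < 0.12 rad) and still, directly on the pan, its axis within 36 mm of the pan's axis; pan sunk over 3 mm (value of joint lock_screw above 2.9 rad and horizontal distance between key_tip and stand_hole below 0.008 m and z of key_tip in the frame of stand_hole below -0.055 m and angle between key_tip's own z axis and vertical below 0.15 rad and value of joint scale_pan above 0.003 m and horizontal distance between each of weight_a_mid, weight_b_mid, weight_c_mid, weight_d_mid and pan_centre below 0.036 m and z of weight_a_mid in the frame of pan_centre between 0.017 and 0.029 m and angle between each of weight_a_mid, weight_b_mid, weight_c_mid, weight_d_mid's own z axis and vertical below 0.12 rad and linear speed of each of weight_a, weight_b, weight_c, weight_d below 0.02 m/s and z of weight_b_mid in the frame of pan_centre between 0.019 and 0.031 m and z of weight_c_mid in the frame of pan_centre between 0.021 and 0.033 m and z of weight_d_mid in the frame of pan_centre between 0.023 and 0.035 m); the robot touches nothing.
It fails at once if a check weight is set on the pan while the lock is still on (screw below 2.9 rad) (value of joint lock_screw below 2.9 rad and ((contact force between weight_a and scale above 0.5 N and height (world z) of weight_a_mid above 0.08 m) or (contact force between weight_b and scale above 0.5 N and height (world z) of weight_b_mid above 0.08 m) or (contact force between weight_c and scale above 0.5 N and height (world z) of weight_c_mid above 0.08 m) or (contact force between weight_d and scale above 0.5 N and height (world z) of weight_d_mid above 0.08 m))).
It fails at once if a bystander is pushed more than 4 cm or tipped over (distance of any of oil_can, tin_mug, grease_pot, match_tin from where it was at the start of the episode above 0.04 m or angle between any of oil_can, tin_mug, grease_pot's own z axis and vertical above 0.5 rad).
Of weight_a, weight_b, weight_c, weight_d only 2 to 3 are there at a start; the rules pass over those that are not, and their reading is None.
At some moment in a run one of weight_a, weight_b, weight_c, weight_d may be knocked a few centimetres aside while the robot is not near it.
It also fails if it takes over 200 s, if anything falls off the work surface, if the arm or the gripper's body presses on something with over 40 N, if the wrist force passes 120 N, or if a joint passes its speed limit or range.

### The arm

A 6-joint arm with a two-finger parallel gripper is mounted at the origin on a cart in front of the work surface, level with it; the furniture and walls round the work are solid. World frame = base frame: x ahead of the robot, y to its left, z up, the work surface at z = 0. Lengths are in m, angles in degrees, forces in N, time in s.
With the tool pointing down it reaches from about 0.35 to 0.875 m from the base axis. Payload 4.2 kg.
Tool frame: the origin (TCP) lies on the front face of the gripper's body, between the roots of the fingers; the fingertips stand 70 mm ahead of it and the grasp point (between the pads) lies 51 mm ahead of it; x points along the fingers, y is the direction in which the jaws open and shut, and the axes are right-handed (so a half turn about x gives the same grasp; the last joint's range is limited). The gripper opens to 87 mm and grips with 3 to 60 N. Pads are 19 mm wide; open, the fingers measure 117 mm over their backs; the gripper's body (75 mm by 190 mm) begins 51 mm behind the grasp point.
Start: joints at [-55.027, 22.042, 0.453, 0, -68.411, -14.817], TCP at [0.215, -0.587, 0.292] pointing down, gripper open.
Joint ranges: [-179.83, 179.83], [-69.29, 118.12], [-61.27, 80.66], [-181.25, 117.63], [-171.15, -9.14], [-177.46, 177.46]. Speed limits (degrees/s): [159.86, 159.86, 180, 180, 180, 180].

### API

Orientations are given as a 3x3 rotation matrix whose columns are the frame's x, y, z axes.
In Python, from station import r, viewer, spotter gives the robot as it stands.
- The arm moves only by the tool move_arm, never from a script. Its argument "series" is a list that holds one entry, the list of rows, each a list of 7 numbers: the turn, a rotation vector about the world's x, y, z scaled (see below), then the shift along the world's x, y, z scaled (see below), then the opening, from 0 (shut) to 1 (fully open). A call has 1 to 20 rows; each row shifts and turns the pose as measured when the row begins; what a row does not reach is not made up. The controller multiplies each number of a shift by 60 mm and each number of a turn by 8 degrees. A row lasts 1/8 s, in which the tool goes at most 62.5 mm and 10.7 degrees, less where a joint would pass 70% of its speed; a pose out of reach is approached as far as the arm can. A call with a number of a shift or a turn outside -1 to 1 is refused whole. A call with a gripper value outside its range is refused whole. The fingers move at their own pace and stop on an object; the grip force is fixed at half the most. Time passes only in rows, so rows that do not move let the fingers close. It gives the time, the measured TCP pose, the force and the opening at its end, in the units of the state.
- r.sense(): the state, without advancing time (a new reading comes with each control period).
- viewer.capture(name): name is "scene" or "top"; returns (picture, depth): 480x640x3 uint8, red, green, blue; 480x640 float32, m along the optical axis (not along the pixel's ray), 0 where there is no reading.
- viewer.camera_params(name): a dict with "mtx" (3x3 intrinsics, pixels), "pose" (4x4, takes a point from camera to world coordinates). Camera axes: x right, y down, z forward; pixel columns grow to the right and rows downward; lengths in m; the calibration is good to about 2 mm. A picture is of the moment at which its call begins. camera_params takes no time and is no camera call.
- r.finish_job(): hands the job in, once; it reports no verdict.
Trained networks look in the newest picture that a camera, given by its name, has taken for a name from the list of things; names that differ only in an ending like _2 or _b are one class to them, and where a whole thing is asked for, a point or a joint stands for the part that bears it (a point fixed in the world has none). Each returns a list of dicts, best first, with "conf" (0 to 1); they miss things now and then, are a little off and sometimes report something else, mostly with a low value. They report only what shows in the picture. A call takes as long as a camera call. They do not tell look-alikes from the thing itself.
- spotter.find_in(camera, name): "centre" ([column, row] in pixels, amid what is visible of it).
- spotter.trace(camera, name): "mask" (480x640 bool, what is visible of it) and "centre" ([column, row] in pixels, amid what is visible of it).
The state is a dict: "time_s": time; "joints": joint angles; "joint_velocities": joint speeds; "effort": joint torques, N m; "tcp_pos": TCP position; "ee_rot": TCP orientation; "wrist_force": force on the tool from outside, world axes, zero at the start; "moment": the same for the moment, N m; "gripper_width": opening from 0.0 (shut) to 1.0 (fully open).
Only numpy, scipy, OpenCV 4.12 (cv2) and the standard library are available. Lean on these libraries where they do the work, as an engineer would, in place of code of your own. Each camera call takes 0.05 s, during which the arm holds its last target.

## Working session

There is one attempt and no reset: what is moved stays moved. The work goes in short steps, Python scripts to look and compute and a tool call to move; the robot and the scene stay as the last step left them, time stands still between calls to the robot, and variables do not carry over. Pictures are saved under pics/ and viewed, and the job is handed in when it is done.

Besides the shell and the picture viewer there is one more tool, called after ">>>" as name(argument=value, ...) on one line, values as JSON. move_arm: Moves the arm, as the interface text tells. Its arguments: {"type":"object","properties":{"series":{"type":"array","items":{"type":"array","items":{"type":"array","items":{"type":"number","minimum":-1,"maximum":1}}}}},"required":["series"]}

```bash
ls; mkdir -p pics; cat > h.py <<'E'
from station import r, viewer, spotter
import numpy as np, cv2
def cap(n,f=None):
    p,d=viewer.capture(n)
    if f: cv2.imwrite('pics/'+f,p[:,:,::-1])
    return p,d
def world(n,d,u,v,depth=None):
    c=viewer.camera_params(n);K=c['mtx'];T=np.array(c['pose'])
    z=d[int(round(v)),int(round(u))] if depth is None else depth
    q=np.array([(u-K[0][2])/K[0][0]*z,(v-K[1][2])/K[1][1]*z,z,1])
    return (T@q)[:3]
def cloud(n,d):
    c=viewer.camera_params(n);K=np.array(c['mtx']);T=np.array(c['pose'])
    v,u=np.mgrid[:480,:640]
    P=np.stack([(u-K[0,2])/K[0,0]*d,(v-K[1,2])/K[1,1]*d,d],-1)
    return P@T[:3,:3].T+T[:3,3]
def onplane(n,u,v,z):
    c=viewer.camera_params(n);K=np.array(c['mtx']);T=np.array(c['pose'])
    ray=T[:3,:3]@np.array([(u-K[0,2])/K[0,0],(v-K[1,2])/K[1,1],1])
    return T[:3,3]+ray*(z-T[2,3])/ray[2]
def st():
    s=r.sense()
    print('t',s['time_s'],'tcp',np.round(s['tcp_pos'],4),'F',np.round(s['wrist_force'],1),'M',np.round(s['moment'],2),'w',round(s['gripper_width'],3),'j',np.round(s['joints'],1));print(np.round(s['ee_rot'],3))
    return s
E
python3 - <<'E'
from h import *
st()
np.set_printoptions(suppress=True,precision=3)
for n in ['scene','top']:
    cap(n,n+'0.png'); print(viewer.camera_params(n))
    for k in ['scale','key_handle','stand_hole','weight_a','weight_b','weight_c','weight_d','oil_can','tin_mug','grease_pot','match_tin']:
        try: print(n,k,[(np.round(x['centre']),round(x['conf'],2)) for x in spotter.find_in(n,k)])
        except Exception as e: print(k,e)
E
```

```text
pics
t 0.0 tcp [ 0.2152 -0.5863  0.2912] F [-0.9  0.8 -0.8] M [-0.    0.    0.02] w 1.001 j [-55.   22.1   0.4  -0.  -68.4 -14.8]
[[-0.001 -0.344  0.939]
 [ 0.002  0.939  0.344]
 [-1.     0.002 -0.   ]]
{'mtx': array([[460.298,   0.   , 316.95 ],
       [  0.   , 460.298, 231.344],
       [  0.   ,   0.   ,   1.   ]]), 'pose': array([[ 0.748, -0.423,  0.512,  0.005],
       [-0.664, -0.484,  0.57 , -0.635],
       [ 0.007, -0.766, -0.643,  0.801],
       [ 0.   ,  0.   ,  0.   ,  1.   ]])}
scene scale [(array([237., 226.]), 0.77)]
scene key_handle []
scene stand_hole [(array([410., 307.]), 0.32)]
scene weight_a [(array([362., 332.]), 0.89), (array([418., 277.]), 0.86), (array([314., 269.]), 0.68), (array([410., 309.]), 0.64), (array([380., 284.]), 0.55)]
scene weight_b [(array([362., 332.]), 0.89), (array([418., 277.]), 0.86), (array([314., 269.]), 0.68), (array([410., 309.]), 0.64), (array([380., 284.]), 0.55)]
scene weight_c [(array([362., 332.]), 0.89), (array([418., 277.]), 0.86), (array([314., 269.]), 0.68), (array([410., 309.]), 0.64), (array([380., 284.]), 0.55)]
scene weight_
[... 1005 characters left out ...]
 0.73), (array([408., 280.]), 0.69), (array([416., 233.]), 0.64), (array([376., 226.]), 0.55), (array([399., 205.]), 0.52)]
top weight_c [(array([451., 249.]), 0.73), (array([408., 280.]), 0.69), (array([416., 233.]), 0.64), (array([376., 226.]), 0.55), (array([399., 205.]), 0.52)]
top weight_d [(array([451., 249.]), 0.73), (array([408., 280.]), 0.69), (array([416., 233.]), 0.64), (array([376., 226.]), 0.55), (array([399., 205.]), 0.52)]
top oil_can [(array([250., 201.]), 0.88)]
top tin_mug [(array([155., 201.]), 0.84), (array([201., 277.]), 0.35)]
top grease_pot [(array([216., 196.]), 0.83), (array([199., 278.]), 0.36)]
top match_tin [(array([459., 218.]), 0.6), (array([246., 284.]), 0.18)]
```

View pics/scene0.png

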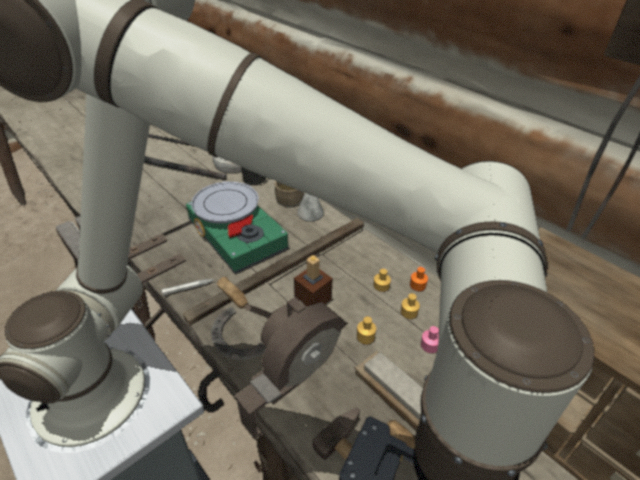

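View pics/top0.png

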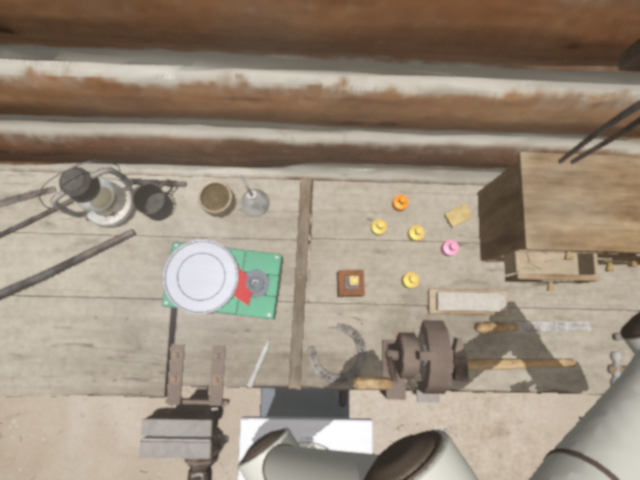

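Top view: the scale is at (222,280) with its lock at (257,283). The key in its stand is at (351,283). The brass weights are at (379,227), (417,232) and (411,280), and the orange and pink look-alikes are at (401,202) and (451,248). Next I'll measure these.

```bash
python3 - <<'E'
from h import *
np.set_printoptions(suppress=True,precision=4)
p,d=cap('top'); P=cloud('top',d); hsv=cv2.cvtColor(p,cv2.COLOR_RGB2HSV)
crop=p[180:330,150:480]; cv2.imwrite('pics/topcrop.png',cv2.resize(crop[:, :],None,fx=2.4,fy=2.4,interpolation=cv2.INTER_CUBIC)[:,:,::-1])
cv2.imwrite('pics/topcrop2.png',cv2.resize(p[255:315,225:385],None,fx=5,fy=5,interpolation=cv2.INTER_CUBIC)[:,:,::-1])
g=(hsv[...,0]>65)&(hsv[...,0]<90)&(hsv[...,1]>100)&(abs(P[...,2]-0.055)<0.006)
v,u=np.where(g); Q=P[g]
rect=cv2.minAreaRect((Q[:,:2]*1000).astype(np.float32)); print('green rect',rect, 'z',np.median(Q[:,2]))
# pan
sub=np.zeros_like(g); sub[230:330,155:290]=1
m=sub&(P[...,2]>0.081)&(P[...,2]<0.09); print('rim',cv2.minEnclosingCircle((P[m][:,:2]*1000).astype(np.float32)), m.sum())
m=sub&(abs(P[...,2]-0.078)<0.003)&(hsv[...,1]<60); print('floor',np.median(P[m],0), m.sum())
# collar
red=sub&((hsv[...,0]<8)|(hsv[...,0]>172))&(hsv[...,1]>130); print('red',red.sum(),P[red].mean(0))
for (cu,cv) in [(257,283)]:
    s=np.zeros_like(g); s[cv-25:cv+25,cu-25:cu+25]=1
    m=s&(abs(P[...,2]-0.066)<0.003)&(hsv[...,1]<110)
    print('collar',cv2.minEnclosingCircle((P[m][:,:2]*1000).astype(np.float32)),m.sum())
# handle
s=np.zeros_like(g); s[255:310,330:375]=1
m=s&(P[...,2]>0.118); print('handle',m.sum(),P[m].mean(0),cv2.minAreaRect((P[m][:,:2]*1000).astype(np.float32)))
m=s&(abs(P[...,2]-0.07)<0.004); print('stand',cv2.minAreaRect((P[m][:,:2]*1000).astype(np.float32)))
m=s&(abs(P[...,2]-0.07)<0.012)&(P[...,2]>.072); print('keycollar',m.sum(),cv2.minAreaRect((P[m][:,:2]*1000).astype(np.float32)))
for (cu,cv) in [(379,227),(417,232),(411,280),(401,202),(451,248)]:
    s=np.zeros_like(g); s[cv-14:cv+14,cu-14:cu+14]=1
    zt=P[s>0][:,2].max(); m=s&(P[...,2]>zt-0.012); b=s&(P[...,2]>0.012)&(P[...,2]<0.04)
    print((cu,cv),'top z',zt,'knob',P[m].mean(0),m.sum(),'body',np.median(P[b][:,2]),cv2.minEnclosingCircle((P[b][:,:2]*1000).astype(np.float32)))
E
```

```text
green rect ((0.0, 0.0), (0.0, 0.0), 0.0) z nan
rim ((482.52972412109375, 261.2982177734375), 87.54869842529297) 576
floor [0.4813 0.2625 0.078 ] 3488
red 254 [0.4531 0.1604 0.0871]
collar ((461.81341552734375, 158.9368896484375), 45.59002685546875) 199
handle 102 [ 0.4664 -0.0831  0.2462] ((428.9186706542969, -49.62823486328125), (25.562591552734375, 161.8666534423828), 45.76428985595703)
stand ((477.96343994140625, -97.11952209472656), (62.38452911376953, 61.7713508605957), 2.3040261268615723)
keycollar 122 ((477.82958984375, -96.736328125), (61.21582794189453, 57.817100524902344), 3.532197952270508)
(379, 227) top z 1.1382715051437147 knob [0.3798 0.016  1.1383] 3 body 0.0245940167499763 ((628.1173706054688, -172.25596618652344), 19.980131149291992)
(417, 232) top z 1.1382715051437147 knob [0.3798 0.016  1.1383] 3 body 0.02779134129448968 ((613.5631103515625, -268.3148193359375), 19.976289749145508)
(411, 280) top z 1.1382715051437147 knob [0.3798 0.016  1.1383] 5 body 0.0324426211097848 ((492.3278503417969, -250.54934692382812), 20.162248611450195)
(401, 202) top z 1.1382715051437147 knob [0.3798 0.016  1.1383] 3 body 0.027789118107203747 ((694.0205688476562, -228.65426635742188), 20.692136764526367)
(451, 248) top z 1.1382715051437147 knob [0.3798 0.016  1.1383] 2 body 0.02813256582473944 ((576.8906860351562, -355.3752746582031), 20.35223388671875)
  return _methods._mean(a, axis=axis, dtype=dtype,
  ret = ret.dtype.type(ret / rcount)
```

```bash
nproc; uptime
```

```text
4
 06:24:57 up 2 min,  0 users,  load average: 0.15, 0.09, 0.03
```

```bash
python3 - <<'E'
from h import *
np.set_printoptions(suppress=True,precision=4)
p,d=cap('top'); P=cloud('top',d); P[d<=0.2]=np.nan; hsv=cv2.cvtColor(p,cv2.COLOR_RGB2HSV)
print(hsv[305:310,265], P[305,265])
X,Y,Z=P[...,0],P[...,1],P[...,2]
box=(X>0.36)&(X<0.6)&(Y>0.08)&(Y<0.4)
g=box&(abs(Z-0.055)<0.003)&(p[...,1]>p[...,0]*1.3)
Q=P[g]; print('green',g.sum(),cv2.minAreaRect((Q[:,:2]*1000).astype(np.float32)),np.median(Q[:,2]))
g=(X>0.36)&(X<0.6)&(Y>0.06)&(Y<0.4)&(Z>0.04)&(Z<.1)
print('all',cv2.minAreaRect((P[g][:,:2]*1000).astype(np.float32)))
b=(X>0.42)&(X<0.5)&(Y>0.09)&(Y<0.18)
for lo,hi in [(.06,.064),(.064,.068),(.068,.073)]:
    m=b&(Z>lo)&(Z<hi); print('collar',lo,m.sum(),cv2.minEnclosingCircle((P[m][:,:2]*1000).astype(np.float32)))
v,u=np.where(b&(Z>0.064)&(Z<.073)); print(u.min(),u.max(),v.min(),v.max())
m=b&(abs(Z-.066)<.003)&(hsv[...,1]<110);print(np.round(P[m][:,:2].min(0),4),np.round(P[m][:,:2].max(0),4))
s=(abs(X-.478)<.035)&(abs(Y+.097)<.035)
for lo,hi in [(.07,.074),(.074,.08),(.08,.122),(.122,.135)]:
    m=s&(Z>lo)&(Z<hi)
    if m.sum()>3: print('key',lo,m.sum(),cv2.minAreaRect((P[m][:,:2]*1000).astype(np.float32)),P[m].mean(0))
for x,y in [(.628,-.172),(.6136,-.2683),(.4923,-.2505)]:
    m=(np.hypot(X-x,Y-y)<.024); k=m&(Z>.040)
    print('w',np.nanmax(Z[m]),P[k].mean(0),k.sum(),cv2.minEnclosingCircle((P[k][:,:2]*1000).astype(np.float32)))
E
```

```text
[[ 75  86 196]
 [ 75  88 197]
 [ 75  88 197]
 [ 75  85 198]
 [ 75  86 198]] [0.4187 0.1093 0.0544]
green 1590 ((477.42901611328125, 214.51246643066406), (267.056884765625, 154.8553924560547), 84.6650161743164) 0.05482927731601828
all ((478.0350341796875, 215.727783203125), (271.0027770996094, 174.265869140625), 84.55390930175781)
collar 0.06 41 ((453.41094970703125, 147.24374389648438), 38.33312225341797)
collar 0.064 170 ((464.3688659667969, 154.3097686767578), 40.69879150390625)
collar 0.068 317 ((462.527099609375, 157.34495544433594), 41.701663970947266)
235 263 270 303
[0.4244 0.1152] [0.4978 0.1794]
key 0.07 207 ((477.80426025390625, -96.9615478515625), (62.44369888305664, 60.90510177612305), 1.4705568552017212) [ 0.4789 -0.0947  0.0713]
key 0.074 57 ((470.58978271484375, -88.4659423828125), (54.710670471191406, 40.87691116333008), 77.08322143554688) [ 0.4714 -0.0921  0.0761]
key 0.08 31 ((476.94732666015625, -96.0851058959961), (19.875492095947266, 20.749177932739258), 0.7866379618644714) [ 0.4726 -0.0915  0.1023]
key 0.122 87 ((478.3423156738281, -96.6788330078125), (21.305782318115234, 18.458694458007812), 0.466421514749527) [ 0.4779 -0.0965  0.1274]
w 0.055812824627215596 [ 0.6275 -0.172   0.0489] 44 ((627.4234619140625, -172.5056610107422), 8.964963912963867)
w 0.05749719146402077 [ 0.613  -0.2671  0.052 ] 51 ((613.3920288085938, -267.9523620605469), 9.315732955932617)
w 0.06221750455699282 [ 0.4914 -0.25    0.0559] 54 ((491.5625915527344, -251.31602478027344), 9.461321830749512)
```

View pics/topcrop2.png

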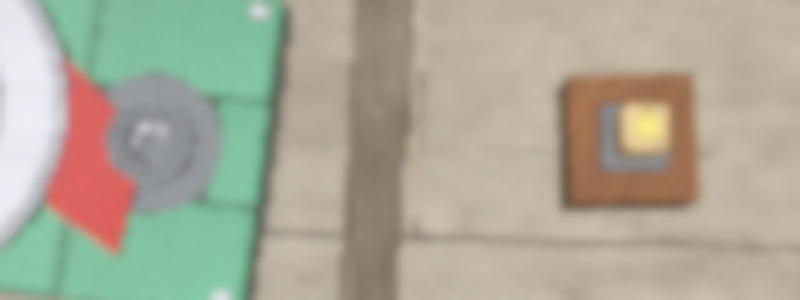

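View pics/topcrop.png

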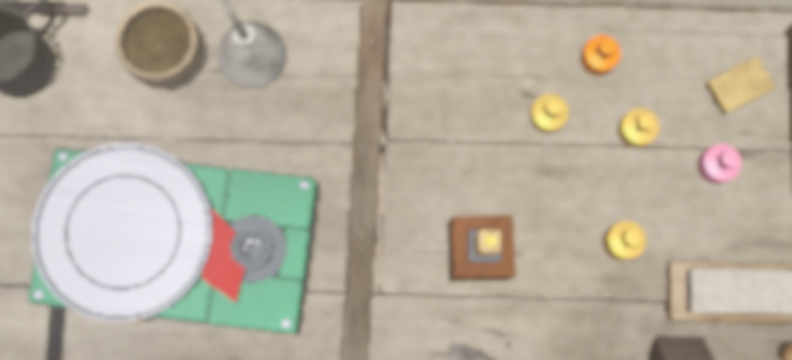

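```bash
python3 - <<'E'
from h import *
np.set_printoptions(suppress=True,precision=4)
p,d=cap('top'); P=cloud('top',d); P[d<=0.2]=np.nan
X,Y,Z=P[...,0],P[...,1],P[...,2]
pi=p.astype(int)
box=(X>0.36)&(X<0.6)&(Y>0.02)&(Y<0.4)
g=box&(Z>0.04)&(Z<.075)&(pi[...,1]>pi[...,0]*1.25)
print('green',cv2.minAreaRect((P[g][:,:2]*1000).astype(np.float32)),np.median(P[g][:,2]))
# image mask on plane z=.055
v,u=np.where(g); W=np.array([onplane('top',a,b,.055)[:2] for a,b in zip(u,v)])*1000
print('green plane',cv2.minAreaRect(W.astype(np.float32)))
# collar: grey pixels nearby
k=(abs(X-.47)<.035)&(abs(Y-.137)<.035)&(Z>.06)&(abs(pi[...,1]-pi[...,0])<25)
v,u=np.where(k); print(k.sum(),u.min(),u.max(),v.min(),v.max()); W=np.array([onplane('top',a,b,.066)[:2] for a,b in zip(u,v)])*1000
print(cv2.minEnclosingCircle(W.astype(np.float32)),W.mean(0))
red=box&(pi[...,0]>pi[...,1]*1.5)&(Z>.055)&(X<.52)
v,u=np.where(red); W=np.array([onplane('top',a,b,.070)[:2] for a,b in zip(u,v)])*1000
import math
for c in [(470.3,137.1)]:
    D=W-c; rr=np.hypot(*D.T); a=np.degrees(np.arctan2(D[:,1],D[:,0]))
    print('red',red.sum(),rr.min(),rr.max()); 
    for lo in range(24,54,4):
        s=(rr>lo)&(rr<=lo+4); print(lo,s.sum(),np.sort(a[s])[[0,1,-2,-1]] if s.sum()>3 else '')
# stand & handle
s=(abs(X-.478)<.05)&(abs(Y+.097)<.05)
m=s&(Z>.122); v,u=np.where(m); W=np.array([onplane('top',a,b,.128)[:2] for a,b in zip(u,v)])*1000; print('handle',W.mean(0),cv2.minAreaRect(W.astype(np.float32)))
m=s&(Z>.03); v,u=np.where(m); W=np.array([onplane('top',a,b,.070)[:2] for a,b in zip(u,v)])*1000; print('stand',W.mean(0),cv2.minAreaRect(W.astype(np.float32)))
G=cv2.resize(p[260:310,225:290],None,fx=10,fy=10,interpolation=cv2.INTER_CUBIC);cv2.imwrite('pics/lock.png',G[:,:,::-1])
E
```

```text
green ((476.9990234375, 214.57266235351562), (268.7753601074219, 156.1881866455078), 84.97552490234375) 0.05460314745065942
green plane ((476.78759765625, 214.29025268554688), (268.7391662597656, 155.82936096191406), 84.97802734375)
186 247 264 274 293
((468.0262145996094, 133.47015380859375), 26.001367568969727) [471.3009 134.1143]
red 331 19.59409076385432 53.346277891358596
24 38 [ 47.3113  51.2204 167.9578 169.2178]
28 47 [ 47.2765  50.3057 164.506  165.9058]
32 52 [ 47.2489  49.9827 164.4501 167.1111]
36 48 [ 47.2265  49.7172 162.195  165.5778]
40 43 [ 47.2079  49.4953 166.5782 167.4711]
44 32 [ 49.3069  51.262  165.3577 166.212 ]
48 30 [ 49.1451 115.743  164.3877 166.9884]
52 4 [119.4681 121.7449 125.3122 165.1997]
handle [477.8198 -96.5454] ((478.1671142578125, -96.50521850585938), (20.76066017150879, 18.284074783325195), 0.47205984592437744)Traceback (most recent call last):
  File "<stdin>", line 27, in <module>
  File "h.py", line 18, in onplane
    c=viewer.camera_params(n);K=np.array(c['mtx']);T=np.array(c['pose'])
ValueError: time passes only in moves, steps and waits
```

```bash
cat > h2.py <<'E'
import re
s=open('h.py').read()
s=s.replace("def cap(","_c={}\ndef CP(n):\n    if n not in _c: _c[n]=viewer.camera_params(n)\n    return _c[n]\ndef cap(",1).replace("c=viewer.camera_params(n)","c=CP(n)")
open('h.py','w').write(s)
E
python3 h2.py
python3 - <<'E'
from h import *
np.set_printoptions(suppress=True,precision=4)
p,d=cap('top'); P=cloud('top',d); P[d<=0.2]=np.nan
X,Y,Z=P[...,0],P[...,1],P[...,2]; pi=p.astype(int)
G=cv2.resize(p[260:310,225:290],None,fx=10,fy=10,interpolation=cv2.INTER_CUBIC);cv2.imwrite('pics/lock.png',G[:,:,::-1])
# rectified orthophoto at z=.066 around lock, 0.25mm/pix
def ortho(z,cx,cy,h=40,s=.25):
    n=int(2*h/s); a=np.arange(n)*s-h
    K=np.array(CP('top')['mtx']);T=np.array(CP('top')['pose'])
    yy,xx=np.meshgrid(cy-a,cx-a); # col right = -y ; row down = -x
    w=np.stack([xx/1000,yy/1000,np.full_like(xx,z)],-1)-T[:3,3]
    c=w@T[:3,:3]; 
    return cv2.remap(p,(c[...,0]/c[...,2]*K[0,0]+K[0,2]).astype(np.float32),(c[...,1]/c[...,2]*K[1,1]+K[1,2]).astype(np.float32),cv2.INTER_CUBIC)
o=ortho(.066,471,137); 
gr=cv2.GaussianBlur(cv2.cvtColor(o,cv2.COLOR_RGB2HSV)[...,1],(9,9),0)
c=cv2.HoughCircles(gr,cv2.HOUGH_GRADIENT,1,200,param1=60,param2=12,minRadius=82,maxRadius=94)
print(c)
if c is not None:
    for u,v,rr in c[0]: print('collar',471+40-v*.25,137+40-u*.25,rr*.25); cv2.circle(o,(int(u),int(v)),int(rr),(255,0,0),1)
cv2.drawMarker(o,(160,160),(0,0,255)); o=cv2.resize(o,None,fx=1.8,fy=1.8)
cv2.imwrite('pics/ortho.png',o[:,:,::-1])
s=(abs(X-.478)<.05)&(abs(Y+.097)<.05)
m=s&(Z>.03); v,u=np.where(m); W=np.array([onplane('top',a,b,.070)[:2] for a,b in zip(u,v)])*1000; print('stand',W.mean(0),cv2.minAreaRect(W.astype(np.float32)))
o=ortho(.0,0,0,h=1)
oh=ortho(.128,478,-96.5,h=25); oc=ortho(.070,478,-96.5,h=45)
cv2.imwrite('pics/oh.png',np.hstack([cv2.resize(oh,(400,400)),cv2.resize(oc,(400,400))])[:,:,::-1])
E
```

```text
None
stand [476.73   -95.5719] ((476.94366455078125, -95.55010223388672), (63.890480041503906, 65.0163803100586), 3.2693238258361816)
```

View pics/ortho.png

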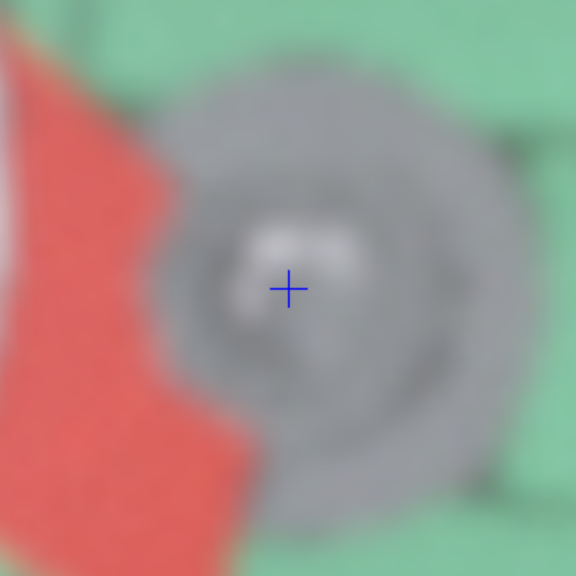

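View pics/oh.png

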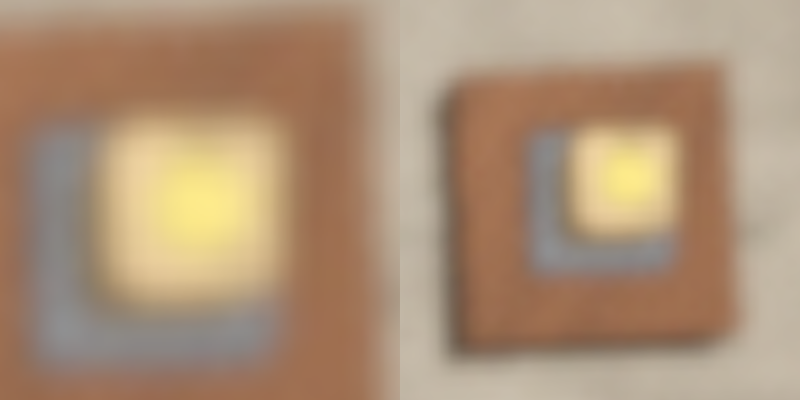

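```bash
cat >> h.py <<'E'
def ortho(p,z,cx,cy,h=40,s=.25,n='top'):
    N=int(2*h/s); a=np.arange(N)*s-h
    K=np.array(CP(n)['mtx']);T=np.array(CP(n)['pose'])
    yy,xx=np.meshgrid(cy-a,cx-a)
    w=np.stack([xx/1000,yy/1000,np.full_like(xx,z)],-1)-T[:3,3]
    c=w@T[:3,:3]
    return cv2.remap(p,(c[...,0]/c[...,2]*K[0,0]+K[0,2]).astype(np.float32),(c[...,1]/c[...,2]*K[1,1]+K[1,2]).astype(np.float32),cv2.INTER_CUBIC)
def fitcirc(x,y):
    x=np.asarray(x,float);y=np.asarray(y,float);k=np.ones(len(x),bool)
    for _ in range(6):
        s=np.linalg.lstsq(np.c_[x[k],y[k],np.ones(k.sum())],x[k]**2+y[k]**2,rcond=None)[0]
        c=s[:2]/2; R=np.sqrt(s[2]+c@c); e=abs(np.hypot(x-c[0],y-c[1])-R); k=e<max(1.0,2*np.median(e))
    return c,R,k.sum(),e[k].mean()
E
python3 - <<'E'
from h import *
np.set_printoptions(suppress=True,precision=2)
p,d=cap('top'); P=cloud('top',d); P[d<=0.2]=np.nan
Z=P[...,2]
print((Z[268:300:2,240:272:2]*1000).round(0))
def rays(img,chan,cx,cy,R0,R1,angs,h,s,thr=None):
    out=[]
    for a in angs:
        rr=np.arange(R0,R1,.2); X=cx+rr*np.cos(a); Y=cy+rr*np.sin(a)
        u=(CY+h-Y)/s; v=(CX+h-X)/s
        q=cv2.remap(chan.astype(np.float32),u.astype(np.float32)[None],v.astype(np.float32)[None],cv2.INTER_LINEAR)[0]
        g=np.gradient(cv2.GaussianBlur(q[None],(15,1),0)[0]); i=np.argmax(abs(g)); out.append((X[i],Y[i],a,rr[i],g[i]))
    return np.array(out)
# outer grey disc vs green: chan = g-r
for z in (.058,.062,.066):
    CX,CY=471,137
    o=ortho(p,z,CX,CY,h=45).astype(float); ch=o[...,1]-o[...,0]
    A=np.radians(np.r_[np.arange(-165,40,3)]); e=rays(o,ch,470,135,26,42,A,45,.25); print(z,'disc',fitcirc(e[:,0],e[:,1]))
CX,CY=482,262
for z in (.084,):
    o=ortho(p,z,CX,CY,h=110).astype(float); ch=o[...,2]-0*o[...,0]
    for nm,ch in (('b',o[...,2]),('r',o[...,0]),('sat',o.max(-1)-o.min(-1))):
        A=np.radians(np.arange(0,360,3)); e=rays(o,ch,482,261.5,78,98,A,110,.25); print('rim',nm,fitcirc(e[:,0],e[:,1]))
o=ortho(p,.078,CX,CY,h=110).astype(float)
A=np.radians(np.arange(0,360,3)); 
out=[]
for a in A:
    rr=np.arange(48,64,.2);X=481.5+rr*np.cos(a);Y=261.5+rr*np.sin(a);u=(CY+110-Y)/.25;v=(CX+110-X)/.25
    q=cv2.remap(o.sum(-1).astype(np.float32),u.astype(np.float32)[None],v.astype(np.float32)[None],cv2.INTER_LINEAR)[0];i=np.argmin(q);out.append((X[i],Y[i]))
out=np.array(out);print('ring',fitcirc(*out.T))
E
```

```text
[[57. 55. 54. 54. 53. 56. 56. nan 54. 56. 55. 54. 55. 58. 54. 55.]
 [73. 57. 58. 58. 57. 57. 53. 54. 57. 56. 55. 50. 54. 59. 54. 55.]
 [69. 68. 35. 38. 56. 57. 53. 56. 55. 57. nan 55. 55. 58. 54. 54.]
 [69. 70. 66. 59. 54. 56. 66. 64. 66. 54. 53. 52. 57. 57. 53. 53.]
 [67. 69. 71. 68. 65. 64. 66. 66. 65. 66. 65. 56. 56. 54.  8. 56.]
 [71. 73. 70. 72. 62. 67. 68. 68. 67. 64. 64. 65. 56. 56. 57. 56.]
 [70. 71. 72. 69. 65. 66. 45. 42. 35. 66. 67. 65. 58. 56. 54. 54.]
 [71. 68. 73. 67. 68. 66. 41. 16. 18. 15. 64. 65. 56. 56. 56. 56.]
 [73. 69. 73. 62. 67. 64. 38. 20. 17. 16. 68. 64. 56. 54. 56. 56.]
 [68. 72. 72. 74. 66. 63. 45. 20. 19. 70. 66. 65. 56. 56. 54. 52.]
 [69. 69. 68. 70. 67. 65. 68. 63. 67. 65. 66. 58. 50. 55. 55. 51.]
 [68. 70. 72. 70. 71. 73. 63. 70. 67. 66. 55. 53. 56. 56. 52. 56.]
 [70. 69. 72. 70. 70. 65. 56. 53. 54. 51. 54. 56. 53. 51. 51. 57.]
 [69. 71. 73. 71. 69. 70. 56. 53. 54. 53. 59. 57.  8. 57. 58. 52.]
 [73. 67. 70. 73. 71. 70. 57. 56. 55. 55. 55. 54. 57. 53. 52. 57.]
 [75. 72. 68. 71. 66. 65. 53. 55. 53. 52. 54. 55. 59. 55. 51. 55.]]
0.058 disc (array([470.83, 134.7 ]), np.float64(33.45902091184836), np.int64(56), np.float64(0.4176421680661583))
0.062 disc (array([470.07, 134.6 ]), np.float64(33.638734404435084), np.int64(53), np.float64(0.42462658133274167))
0.066 disc (array([469.92, 133.95]), np.float64(33.30988073339085), np.int64(59), np.float64(0.49196604521289994))
rim b (array([482.66, 257.15]), np.float64(84.30973356225824), np.int64(75), np.float64(0.5751116465602473))
rim r (array([482.4 , 259.36]), np.float64(83.54607630042686), np.int64(102), np.float64(2.7151265634610517))
rim sat (array([482.07, 261.64]), np.float64(88.86564328924382), np.int64(87), np.float64(0.4391432959733131))
ring (array([482.17, 261.91]), np.float64(55.65994786439754), np.int64(120), np.float64(0.1913714147617875))
```

```bash
python3 - <<'E'
from h import *
np.set_printoptions(suppress=True,precision=2)
acc=[]
for i in range(4):
    p,d=cap('top'); acc.append(np.where(d>.2,d,np.nan))
d=np.nanmedian(acc,0); P=cloud('top',d)*1000
X,Y,Z=P[...,0],P[...,1],P[...,2]
b=(np.hypot(X-471,Y-136)<14)
f=b&(Z<25); print('floor',f.sum(),P[f].mean(0),P[f].min(0),P[f].max(0))
f=b&(Z<52); print('in',f.sum(),P[f].mean(0))
pi=p.astype(int)
c=(np.hypot(X-471,Y-136)<30)&(Z>62)&(Z<70)&(pi[...,0]<pi[...,1]*1.3); Q=P[c]
print('collar',c.sum(),Q.mean(0),cv2.minEnclosingCircle(Q[:,:2].astype(np.float32)))
h=cv2.convexHull(Q[:,:2].astype(np.float32))[:,0]; print(fitcirc(*h.T))
print((Z[274:298,246:268]).round(0).astype(int))
E
```

```text
floor 26 [472.41 138.19  17.77] [466.44 132.13  15.78] [479.06 144.47  19.85]
in 52 [473.63 139.84  29.08]
collar 190 [471.39 134.89  65.69] ((471.22296142578125, 136.3220977783203), 21.8151912689209)
(array([471.05, 135.6 ]), np.float64(20.803584079268802), np.int64(18), np.float64(0.3654248851977642))
[[55 57 56 55 54 56 67 64 66 64 68 67 56 54 58 57 56 55 54 54 57 51]
 [70 54 55 56 65 68 64 66 66 65 67 65 67 65 54 53 56 56 56 56 54 56]
 [70 70 65 65 66 65 65 65 66 65 67 67 66 66 67 56 53 55 57 57 56 56]
 [70 71 67 67 67 68 64 64 65 65 67 66 67 65 65 64 54 56 56 55 55 53]
 [69 68 66 65 66 67 66 64 64 65 67 67 67 66 66 66 66 55 54 57 56 55]
 [73 67 64 67 65 65 62 54 45 45 44 65 65 66 65 64 66 54 55 55 56 56]
 [68 66 65 65 65 62 50 41 43 44 38 41 66 65 66 69 65 66 55 57 54 55]
 [66 64 64 66 64 53 44 36 29 28 17 17 41 67 65 66 68 65 58 57 56 56]
 [65 63 66 65 61 44 42 31 19 19 18 18 18 64 65 67 65 66 57 55 55 54]
 [68 64 66 65 61 42 42 26 16 18 19 17 18 67 65 66 67 67 55 57 56 55]
 [66 66 65 65 65 43 37 20 18 19 18 18 18 66 64 65 68 65 57 55 55 57]
 [70 67 66 65 67 49 42 18 17 18 17 1
[... 161 characters left out ...]
57 54 55]
 [71 72 66 66 63 66 66 66 68 66 66 67 64 66 67 65 54 56 56 54 54 56]
 [72 71 69 70 67 66 66 64 66 65 66 66 63 66 66 54 55 56 54 56 55 56]
 [72 69 71 70 70 65 65 66 66 68 64 65 65 67 55 55 58 57 54 53 56 56]
 [70 69 70 69 70 70 67 64 66 67 65 67 55 56 56 55 54 57 55 56 58 54]
 [72 70 70 69 70 69 55 56 55 52 55 55 56 57 56 55 55 54 55 57 52 56]
 [71 70 69 69 69 69 54 55 55 55 54 58 57 56 54 54 56 54 56  9 54 53]
 [71 70 68 70 70 65 55 56 57 55 56 56 55 56 55 55 56 55 11 10 54 56]
 [70 71 71 70 71 57 55 56 55 55 55 56 55 53 55 55 56 54 52 53 52 52]
 [71 69 71 68 71 57 56 55 57 56 56 55 56 56 56 55 56 54 56 55 52 53]
 [70 70 70 72 69 54 55 56 53 55 56 56 54 56 56 53 53 56 56 55 56 57]]
```

>>> move_arm(series=[[[0, 0, -0.24, 0.438, 0.817, 0, 1], [0, 0, -0.24, 0.438, 0.817, 0, 1], [0, 0, -0.24, 0.438, 0.817, 0, 1], [0, 0, -0.24, 0.438, 0.817, 0, 1], [0, 0, -0.24, 0.438, 0.817, 0, 1], [0, 0, -0.24, 0.438, 0.817, 0, 1], [0, 0, -0.24, 0.438, 0.817, 0, 1], [0, 0, -0.24, 0.438, 0.817, 0, 1], [0, 0, -0.24, 0.438, 0.817, 0, 1], [0, 0, -0.24, 0.438, 0.817, 0, 1]]])

```text
time_s: 2.9
tcp_pos: [0.4829, -0.084, 0.2937]
ee_rot: [[0.006, 0.001, 1.0], [-0.003, 1.0, -0.001], [-1.0, -0.003, 0.006]]
wrist_force: [0.9, -0.8, -0.1]
gripper_width: 1.001
```

```bash
python3 -c "
from h import *
s=st();R=np.array(s['ee_rot']);print('yaw_y',np.degrees(np.arctan2(R[1,1],R[0,1])))
cap('scene','scene1.png')"
```

```text
t 2.9 tcp [ 0.4829 -0.084   0.2937] F [ 0.9 -0.8 -0.1] M [-0.02 -0.08  0.  ] w 1.001 j [  9.3   8.6 -18.1   0.3 -63.  -99.4]
[[ 0.006  0.001  1.   ]
 [-0.003  1.    -0.001]
 [-1.    -0.003  0.006]]
yaw_y 89.95324688003015
```

View pics/scene1.png

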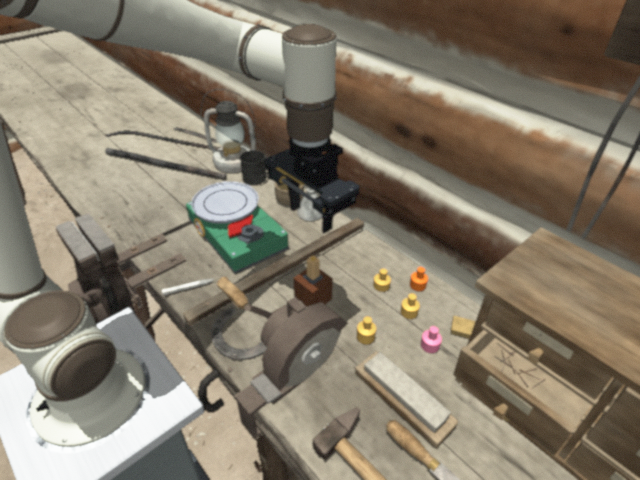

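>>> move_arm(series=[[[0, 0, 0, -0.04, -0.105, 0, 1], [0, 0, 0, -0.04, -0.105, -0.5, 1], [0, 0, 0, 0, 0, -0.5, 1]]])

```text
time_s: 3.32
tcp_pos: [0.4826, -0.0924, 0.2351]
ee_rot: [[0.017, -0.006, 1.0], [-0.002, 1.0, 0.006], [-1.0, -0.002, 0.017]]
wrist_force: [0.3, 0.1, 0.5]
gripper_width: 0.998
```

```bash
python3 -c "
from h import *
s=st();cap('top','top1.png');cap('scene','scene2.png')
import cv2
a=cv2.imread('pics/top1.png')[230:330,290:420];b=cv2.imread('pics/scene2.png')[190:340,230:400]
cv2.imwrite('pics/c1.png',np.hstack([cv2.resize(a,(390,300)),cv2.resize(b,(340,300))]))"
```

```text
t 3.325 tcp [ 0.4826 -0.0924  0.2351] F [0.3 0.1 0.5] M [0.02 0.04 0.06] w 0.998 j [  8.3  11.7 -23.4   0.3 -54.  -98.1]
[[ 0.017 -0.006  1.   ]
 [-0.002  1.     0.006]
 [-1.    -0.002  0.017]]
```

View pics/c1.png

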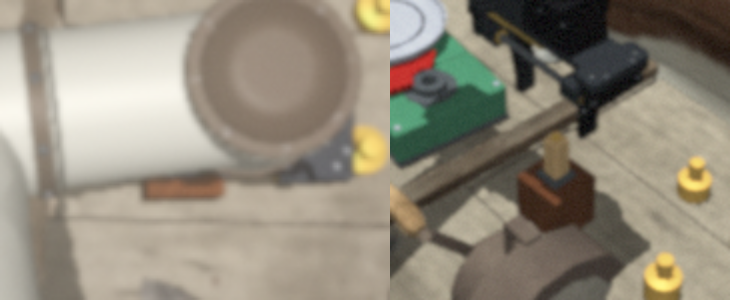

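>>> move_arm(series=[[[0, 0.12, 0, -0.08, -0.075, -0.4, 1], [0, 0.03, 0, 0, 0, -0.45, 1], [0, 0, 0, 0, 0, -0.4, 1], [0, 0, 0, 0, 0, 0, 1]]])

```text
time_s: 3.92
tcp_pos: [0.4775, -0.1006, 0.1613]
ee_rot: [[-0.005, -0.002, 1.0], [-0.003, 1.0, 0.002], [-1.0, -0.003, -0.005]]
wrist_force: [-0.1, -0.0, -0.1]
gripper_width: 1.0
```

>>> move_arm(series=[[[0, 0, 0, 0.01, 0.065, -0.06, 1], [0, 0, 0, 0, 0, 0, 1]]])

```text
time_s: 4.18
tcp_pos: [0.4797, -0.097, 0.1604]
ee_rot: [[-0.0, -0.002, 1.0], [-0.003, 1.0, 0.002], [-1.0, -0.003, -0.0]]
wrist_force: [0.5, 0.1, 0.4]
gripper_width: 1.002
```

```bash
python3 -c "
from h import *
s=st()"
```

```text
t 4.175 tcp [ 0.4797 -0.097   0.1604] F [0.5 0.1 0.4] M [-0.08  0.01 -0.01] w 1.002 j [  7.7  17.4 -28.6   0.3 -44.1 -97.8]
[[-0.    -0.002  1.   ]
 [-0.003  1.     0.002]
 [-1.    -0.003 -0.   ]]
```

>>> move_arm(series=[[[0, 0, 0, -0.03, 0, 0, 1], [0, 0, 0, 0, 0, 0, 0.1], [0, 0, 0, 0, 0, 0, 0.1], [0, 0, 0, 0, 0, 0, 0.1], [0, 0, 0, 0, 0, 0, 0.1], [0, 0, 0, 0, 0, 0, 0.1]]])

```text
time_s: 4.92
tcp_pos: [0.4785, -0.0969, 0.1621]
ee_rot: [[0.003, -0.002, 1.0], [-0.003, 1.0, 0.002], [-1.0, -0.003, 0.003]]
wrist_force: [-0.4, -0.9, -1.0]
gripper_width: 0.517
```

```bash
python3 -c "
from h import *
s=st()"
```

```text
t 4.925 tcp [ 0.4785 -0.0969  0.1621] F [-0.4 -0.9 -1. ] M [-0.01 -0.   -0.  ] w 0.517 j [  7.8  17.1 -28.7   0.3 -44.  -97.8]
[[ 0.003 -0.002  1.   ]
 [-0.003  1.     0.002]
 [-1.    -0.003  0.003]]
```

>>> move_arm(series=[[[0, 0, 0, 0, 0, 0, 0], [0, 0, 0, 0, 0, 0, 0], [0, 0, 0, 0, 0, 0, 0], [0, 0, 0, 0, 0, 0, 0]]])

```text
time_s: 5.42
tcp_pos: [0.4784, -0.0969, 0.162]
ee_rot: [[0.003, -0.002, 1.0], [-0.003, 1.0, 0.002], [-1.0, -0.003, 0.003]]
wrist_force: [-0.3, 0.0, 0.5]
gripper_width: 0.251
```

```bash
python3 -c "
from h import *
s=st()"
```

```text
t 5.425 tcp [ 0.4784 -0.0969  0.162 ] F [-0.3  0.   0.5] M [ 0.01 -0.02 -0.01] w 0.251 j [  7.8  17.1 -28.7   0.3 -44.1 -97.8]
[[ 0.003 -0.002  1.   ]
 [-0.003  1.     0.002]
 [-1.    -0.003  0.003]]
```

>>> move_arm(series=[[[0, 0, 0, 0, 0, 0.5, 0], [0, 0, 0, 0, 0, 0.7, 0], [0, 0, 0, 0, 0, 0.7, 0], [0, 0, 0, 0, 0, 0.2, 0], [0, 0, 0, 0, 0, 0, 0]]])

```text
time_s: 6.05
tcp_pos: [0.4771, -0.0967, 0.289]
ee_rot: [[-0.001, -0.001, 1.0], [-0.002, 1.0, 0.001], [-1.0, -0.002, -0.001]]
wrist_force: [-0.5, 0.3, -1.7]
gripper_width: 0.249
```

```bash
python3 -c "
from h import *
s=st()
p,d=cap('scene','scene3.png')
cv2.imwrite('pics/c2.png',cv2.resize(p[200:320,260:380],None,fx=5,fy=5,interpolation=cv2.INTER_CUBIC)[:,:,::-1])"
```

```text
t 6.05 tcp [ 0.4771 -0.0967  0.289 ] F [-0.5  0.3 -1.7] M [-0.06 -0.07 -0.02] w 0.249 j [  7.8   8.7 -18.7   0.1 -62.7 -97.7]
[[-0.001 -0.001  1.   ]
 [-0.002  1.     0.001]
 [-1.    -0.002 -0.001]]
```

View pics/c2.png

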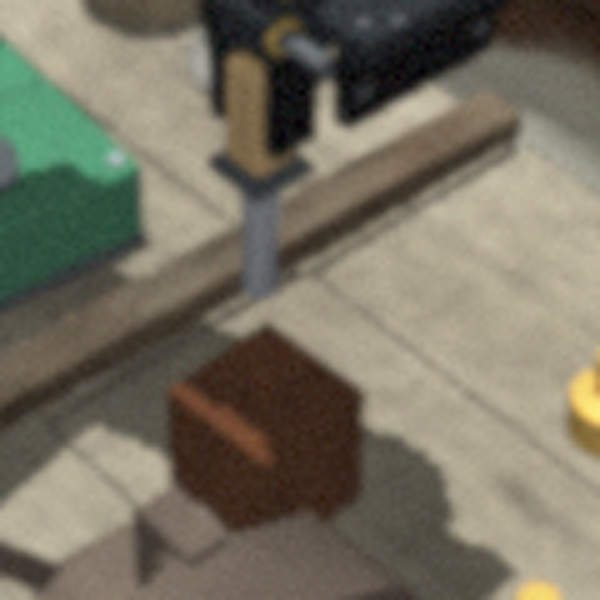

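>>> move_arm(series=[[[0, 0, 0.4, -0.02, 0.75, 0, 0], [0, 0, 0.4, -0.02, 0.75, 0, 0], [0, 0, 0.4, -0.02, 0.75, 0, 0], [0, 0, 0.4, -0.02, 0.75, 0, 0], [0, 0, 0.4, -0.02, 0.75, 0, 0], [0, 0, 0, 0, 0, 0, 0], [0, 0, 0, 0, 0, 0, 0]]])

```text
time_s: 6.98
tcp_pos: [0.465, 0.1328, 0.2742]
ee_rot: [[-0.026, -0.282, 0.959], [-0.014, 0.959, 0.281], [-1.0, -0.007, -0.029]]
wrist_force: [-0.4, -0.1, -1.5]
gripper_width: 0.247
```

```bash
cat >> h.py <<'E'
def yaw(s):
    R=np.array(s['ee_rot']);return np.degrees(np.arctan2(R[1,1],R[0,1]))
E
python3 -c "
from h import *
s=st();print(yaw(s))"
```

```text
t 6.975 tcp [0.465  0.1328 0.2742] F [-0.4 -0.1 -1.5] M [ 0.06 -0.05 -0.  ] w 0.247 j [  35.1    9.8  -19.5   -0.2  -62.4 -108.7]
[[-0.026 -0.282  0.959]
 [-0.014  0.959  0.281]
 [-1.    -0.007 -0.029]]
106.36038836550361
```

>>> move_arm(series=[[[0.1, -0.18, 0.0, 0.11, 0.065, -0.25, 0], [0, 0, 0, 0, 0, 0, 0], [0, 0, 0, 0, 0, 0, 0]]])

```text
time_s: 7.35
tcp_pos: [0.4712, 0.1339, 0.2575]
ee_rot: [[-0.004, -0.278, 0.961], [-0.003, 0.961, 0.278], [-1.0, -0.002, -0.004]]
wrist_force: [0.1, -0.4, -1.7]
gripper_width: 0.25
```

```bash
python3 -c "
from h import *
s=st();print(yaw(s))
p,d=cap('scene','scene4.png')
cv2.imwrite('pics/c3.png',cv2.resize(p[150:280,180:310],None,fx=4.6,fy=4.6,interpolation=cv2.INTER_CUBIC)[:,:,::-1])"
```

```text
t 7.35 tcp [0.4712 0.1339 0.2575] F [ 0.1 -0.4 -1.7] M [ 0.04 -0.06 -0.01] w 0.25 j [  34.9   10.7  -20.9    0.   -58.6 -108.8]
[[-0.004 -0.278  0.961]
 [-0.003  0.961  0.278]
 [-1.    -0.002 -0.004]]
106.11619055595538
```

View pics/c3.png

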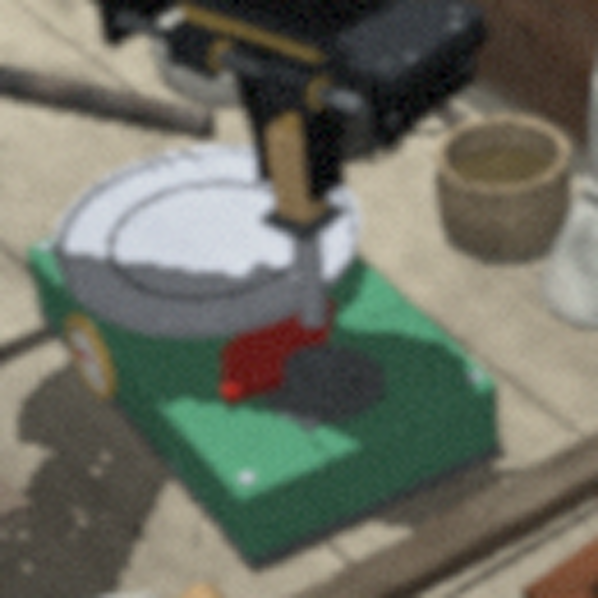

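>>> move_arm(series=[[[0, -0.03, 0.0, 0.01, 0.07, -0.2, 0], [0, 0, 0, 0, 0, -0.2, 0], [0, 0, 0, 0, 0, 0, 0]]])

```text
time_s: 7.78
tcp_pos: [0.4715, 0.1379, 0.2321]
ee_rot: [[0.0, -0.277, 0.961], [-0.003, 0.961, 0.277], [-1.0, -0.003, -0.0]]
wrist_force: [0.4, 0.2, -1.3]
gripper_width: 0.251
```

>>> move_arm(series=[[[0, 0, 0.0, 0, -0.02, -0.15, 0], [0, 0, 0, 0, 0, -0.15, 0], [0, 0, 0, 0, 0, 0, 0]]])

```text
time_s: 8.15
tcp_pos: [0.4715, 0.1366, 0.2127]
ee_rot: [[0.0, -0.277, 0.961], [-0.003, 0.961, 0.277], [-1.0, -0.003, -0.001]]
wrist_force: [0.9, 0.2, -1.3]
gripper_width: 0.254
```

>>> move_arm(series=[[[0, 0, 0.0, 0, 0, -0.12, 0], [0, 0, 0, 0, 0, -0.1, 0], [0, 0, 0, 0, 0, -0.06, 0], [0, 0, 0, 0, 0, 0, 0]]])

```text
time_s: 8.65
tcp_pos: [0.4717, 0.1367, 0.1949]
ee_rot: [[0.001, -0.277, 0.961], [-0.003, 0.961, 0.277], [-1.0, -0.003, -0.0]]
wrist_force: [-0.5, -0.6, -1.1]
gripper_width: 0.251
```

```bash
python3 -c "
from h import *
s=st();print(yaw(s))"
```

```text
t 8.65 tcp [0.4717 0.1367 0.1949] F [-0.5 -0.6 -1.1] M [-0.01  0.01 -0.05] w 0.251 j [  35.2   14.8  -25.9    0.2  -49.3 -109.3]
[[ 0.001 -0.277  0.961]
 [-0.003  0.961  0.277]
 [-1.    -0.003 -0.   ]]
106.08441122832495
```

>>> move_arm(series=[[[0, 0, 0.0, 0, 0, -0.08, 0], [0, 0, 0, 0, 0, -0.06, 0], [0, 0, 0, 0, 0, 0, 0]]])

```text
time_s: 9.02
tcp_pos: [0.4718, 0.1367, 0.1862]
ee_rot: [[0.001, -0.277, 0.961], [-0.003, 0.961, 0.277], [-1.0, -0.003, 0.0]]
wrist_force: [-0.1, -0.2, -1.3]
gripper_width: 0.253
```

```bash
python3 -c "
from h import *
s=st();print(yaw(s))"
```

```text
t 9.025 tcp [0.4718 0.1367 0.1862] F [-0.1 -0.2 -1.3] M [ 0.   -0.02  0.07] w 0.253 j [  35.2   15.5  -26.6    0.2  -48.  -109.3]
[[ 0.001 -0.277  0.961]
 [-0.003  0.961  0.277]
 [-1.    -0.003  0.   ]]
106.08045184737333
```

>>> move_arm(series=[[[0, 0, 0.0, 0, 0, -0.07, 0], [0, 0, 0, 0, 0, 0, 0], [0, 0, 0, 0, 0, 0, 0]]])

```text
time_s: 9.4
tcp_pos: [0.4718, 0.1367, 0.1818]
ee_rot: [[0.001, -0.277, 0.961], [-0.003, 0.961, 0.277], [-1.0, -0.003, 0.0]]
wrist_force: [-0.3, 0.2, -1.8]
gripper_width: 0.25
```

```bash
python3 -c "
from h import *
s=st();print(yaw(s))"
```

```text
t 9.4 tcp [0.4718 0.1367 0.1818] F [-0.3  0.2 -1.8] M [-0.14  0.02 -0.01] w 0.25 j [  35.2   15.8  -26.9    0.2  -47.3 -109.3]
[[ 0.001 -0.277  0.961]
 [-0.003  0.961  0.277]
 [-1.    -0.003  0.   ]]
106.08645345664019
```

>>> move_arm(series=[[[0, 0, 0.5, 0, 0, 0, 0], [0, 0, 0.5, 0, 0, 0, 0], [0, 0, 0.5, 0, 0, 0, 0], [0, 0, 0.5, 0, 0, 0, 0], [0, 0, 0.5, 0, 0, 0, 0], [0, 0, 0, 0, 0, 0, 0]]])

```text
time_s: 10.15
tcp_pos: [0.4712, 0.1366, 0.1818]
ee_rot: [[0.001, -0.597, 0.803], [-0.002, 0.803, 0.597], [-1.0, -0.002, -0.0]]
wrist_force: [0.5, 0.3, -0.8]
gripper_width: 0.247
```

```bash
python3 -c "
from h import *
s=st();print(yaw(s))"
```

```text
t 10.15 tcp [0.4712 0.1366 0.1818] F [ 0.5  0.3 -0.8] M [-0.06  0.03  0.01] w 0.247 j [ 35.2  15.8 -26.9   0.2 -47.3 -88.7]
[[ 0.001 -0.597  0.803]
 [-0.002  0.803  0.597]
 [-1.    -0.002 -0.   ]]
126.62515188957768
```

>>> move_arm(series=[[[0, 0, 0.8, 0, 0, 0, 0], [0, 0, 0.8, 0, 0, 0, 0], [0, 0, 0.8, 0, 0, 0, 0], [0, 0, 0.8, 0, 0, 0, 0], [0, 0, 0.8, 0, 0, 0, 0], [0, 0, 0.8, 0, 0, 0, 0], [0, 0, 0.8, 0, 0, 0, 0], [0, 0, 0.8, 0, 0, 0, 0], [0, 0, 0, 0, 0, 0, 0]]])

```text
time_s: 11.28
tcp_pos: [0.4701, 0.1369, 0.1818]
ee_rot: [[-0.001, -1.0, 0.024], [-0.0, 0.024, 1.0], [-1.0, 0.001, -0.0]]
wrist_force: [-0.2, -0.3, -1.9]
gripper_width: 0.25
```

```bash
python3 -c "
from h import *
s=st();print(yaw(s))
p,d=cap('scene','scene5.png')
cv2.imwrite('pics/c4.png',cv2.resize(p[150:280,180:310],None,fx=4.6,fy=4.6,interpolation=cv2.INTER_CUBIC)[:,:,::-1])"
```

```text
t 11.275 tcp [0.4701 0.1369 0.1818] F [-0.2 -0.3 -1.9] M [-0.07  0.21 -0.01] w 0.25 j [ 35.3  15.7 -27.   -0.  -47.4 -36.6]
[[-0.001 -1.     0.024]
 [-0.     0.024  1.   ]
 [-1.     0.001 -0.   ]]
178.62291591099546
```

View pics/c4.png

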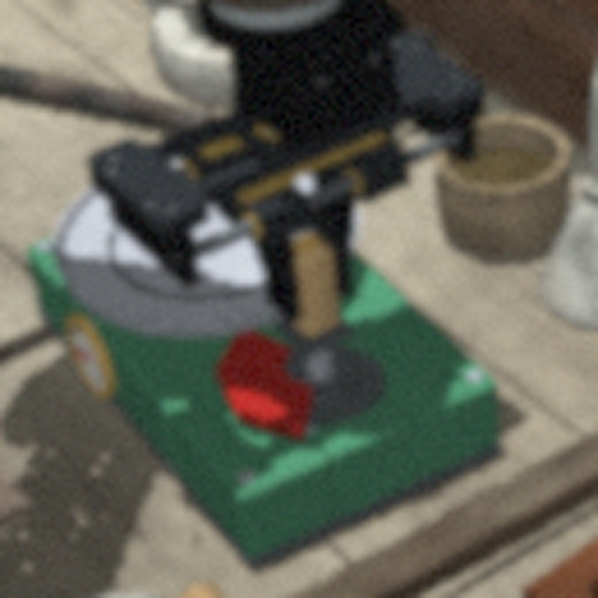

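>>> move_arm(series=[[[0, 0, 0.8, 0.01, 0, 0, 0], [0, 0, 0.8, 0, 0, 0, 0], [0, 0, 0.8, 0, 0, 0, 0], [0, 0, 0.8, 0, 0, 0, 0], [0, 0, 0.8, 0, 0, 0, 0], [0, 0, 0.8, 0, 0, 0, 0], [0, 0, 0.8, 0, 0, 0, 0], [0, 0, 0.8, 0, 0, 0, 0], [0, 0, 0.8, 0, 0, 0, 0], [0, 0, 0.8, 0, 0, 0, 0], [0, 0, 0, 0, 0, 0, 0]]])

```text
time_s: 12.7
tcp_pos: [0.469, 0.1364, 0.1818]
ee_rot: [[-0.003, -0.454, -0.891], [-0.004, -0.891, 0.454], [-1.0, 0.005, 0.001]]
wrist_force: [-0.6, -0.3, -1.3]
gripper_width: 0.249
```

```bash
python3 -c "
from h import *
s=st();print(yaw(s)%360)"
```

```text
t 12.7 tcp [0.469  0.1364 0.1818] F [-0.6 -0.3 -1.3] M [-0.07  0.3   0.04] w 0.249 j [ 35.3  15.7 -27.1   0.1 -47.5  27.6]
[[-0.003 -0.454 -0.891]
 [-0.004 -0.891  0.454]
 [-1.     0.005  0.001]]
242.9839769351767
```

>>> move_arm(series=[[[0, 0, 0.5, 0.02, 0, 0, 0], [0, 0, 0.5, 0, 0, 0, 0], [0, 0, 0.5, 0, 0, 0, 0], [0, 0, 0.4, 0, 0, 0, 0], [0, 0, 0.3, 0, 0, 0, 0]]])

```text
time_s: 13.32
tcp_pos: [0.4691, 0.1361, 0.1818]
ee_rot: [[-0.004, -0.173, -0.985], [-0.006, -0.985, 0.173], [-1.0, 0.006, 0.003]]
wrist_force: [-0.4, -0.1, -0.8]
gripper_width: 0.254
```

```bash
python3 -c "
from h import *
s=st();print(yaw(s)%360)"
```

```text
t 13.325 tcp [0.4691 0.1361 0.1818] F [-0.4 -0.1 -0.8] M [-0.12  0.28 -0.04] w 0.254 j [ 35.3  15.7 -27.    0.2 -47.7  44.6]
[[-0.004 -0.173 -0.985]
 [-0.006 -0.985  0.173]
 [-1.     0.006  0.003]]
260.05918711187434
```

>>> move_arm(series=[[[0, 0, 0.3, 0, 0, 0, 0], [0, 0, 0.3, 0, 0, 0, 0], [0, 0, 0.3, 0, 0, 0, 0]]])

```text
time_s: 13.7
tcp_pos: [0.4691, 0.136, 0.1818]
ee_rot: [[-0.004, -0.055, -0.998], [-0.006, -0.998, 0.055], [-1.0, 0.006, 0.004]]
wrist_force: [0.5, -1.1, -1.8]
gripper_width: 0.253
```

```bash
python3 -c "
from h import *
s=st();print(yaw(s)%360)
p,d=cap('scene','scene6.png')
cv2.imwrite('pics/c5.png',cv2.resize(p[150:280,180:310],None,fx=4.6,fy=4.6,interpolation=cv2.INTER_CUBIC)[:,:,::-1])"
```

```text
t 13.7 tcp [0.4691 0.136  0.1818] F [ 0.5 -1.1 -1.8] M [-0.17  0.28 -0.04] w 0.253 j [ 35.4  15.7 -27.1   0.2 -47.6  51.4]
[[-0.004 -0.055 -0.998]
 [-0.006 -0.998  0.055]
 [-1.     0.006  0.004]]
266.8557240835263
```

View pics/c5.png

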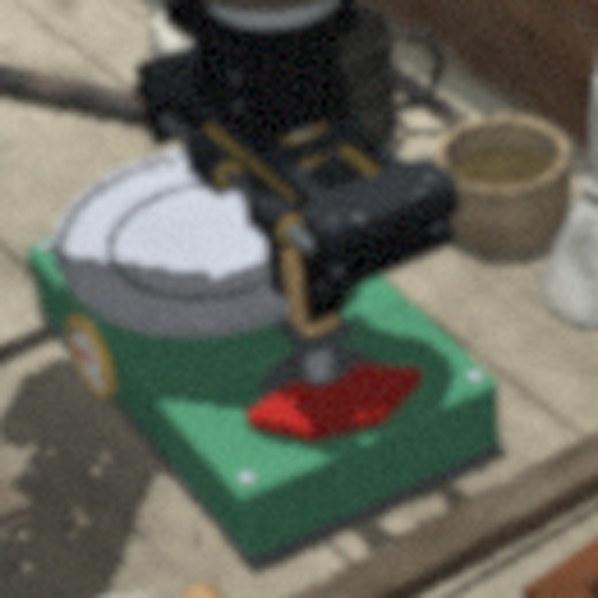

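>>> move_arm(series=[[[0, 0, 0.35, 0, 0, 0, 0], [0, 0, 0.35, 0, 0, 0, 0]]])

```text
time_s: 14.0
tcp_pos: [0.469, 0.1359, 0.1818]
ee_rot: [[-0.003, 0.04, -0.999], [-0.007, -0.999, -0.04], [-1.0, 0.007, 0.004]]
wrist_force: [-0.3, 0.5, -0.1]
gripper_width: 0.246
```

```bash
python3 -c "
from h import *
s=st();print(yaw(s)%360)"
```

```text
t 14.0 tcp [0.469  0.1359 0.1818] F [-0.3  0.5 -0.1] M [-0.19  0.3  -0.04] w 0.246 j [ 35.4  15.7 -27.1   0.3 -47.6  56.7]
[[-0.003  0.04  -0.999]
 [-0.007 -0.999 -0.04 ]
 [-1.     0.007  0.004]]
272.2765909185937
```

>>> move_arm(series=[[[0, 0, 0.35, 0, 0, 0, 0], [0, 0, 0.35, 0, 0, 0, 0]]])

```text
time_s: 14.25
tcp_pos: [0.469, 0.1358, 0.1818]
ee_rot: [[-0.003, 0.133, -0.991], [-0.007, -0.991, -0.133], [-1.0, 0.007, 0.004]]
wrist_force: [-0.3, -0.3, -1.3]
gripper_width: 0.247
```

```bash
python3 -c "
from h import *
s=st();print(yaw(s)%360)"
```

```text
t 14.25 tcp [0.469  0.1358 0.1818] F [-0.3 -0.3 -1.3] M [-0.19  0.26 -0.04] w 0.247 j [ 35.4  15.7 -27.1   0.3 -47.6  62.1]
[[-0.003  0.133 -0.991]
 [-0.007 -0.991 -0.133]
 [-1.     0.007  0.004]]
277.65105620498997
```

>>> move_arm(series=[[[0, 0, 0.35, 0, 0, 0, 0], [0, 0, 0.35, 0, 0, 0, 0], [0, 0, 0, 0, 0, 0, 0]]])

```text
time_s: 14.62
tcp_pos: [0.4689, 0.1358, 0.1818]
ee_rot: [[-0.002, 0.222, -0.975], [-0.007, -0.975, -0.222], [-1.0, 0.007, 0.004]]
wrist_force: [-0.9, 0.7, -1.2]
gripper_width: 0.253
```

```bash
python3 -c "
from h import *
s=st();print(yaw(s)%360)
p,d=cap('scene','scene7.png')
cv2.imwrite('pics/c6.png',cv2.resize(p[150:280,180:310],None,fx=4.6,fy=4.6,interpolation=cv2.INTER_CUBIC)[:,:,::-1])
p,d=cap('top','top7.png')"
```

```text
t 14.625 tcp [0.4689 0.1358 0.1818] F [-0.9  0.7 -1.2] M [-0.11  0.24 -0.1 ] w 0.253 j [ 35.4  15.6 -27.2   0.4 -47.5  67.2]
[[-0.002  0.222 -0.975]
 [-0.007 -0.975 -0.222]
 [-1.     0.007  0.004]]
282.8243353558408
```

View pics/c6.png

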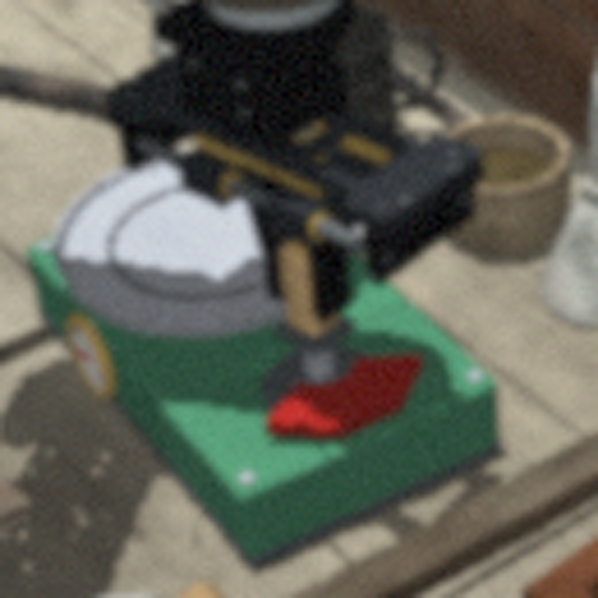

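View pics/top7.png

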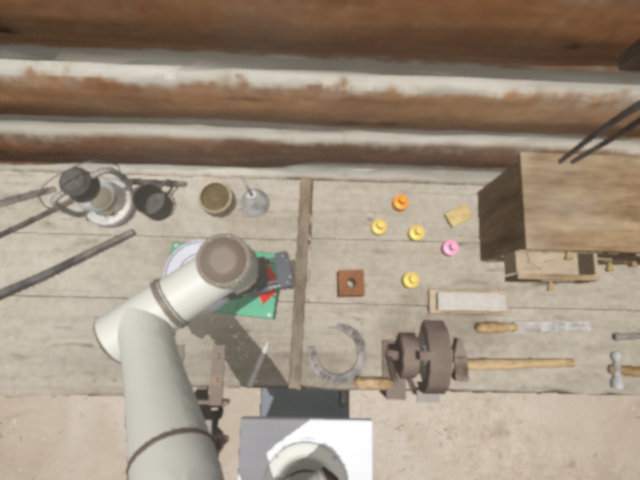

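>>> move_arm(series=[[[0, 0, 0.4, 0, 0, 0, 0], [0, 0, 0.4, 0, 0, 0, 0]]])

```text
time_s: 14.98
tcp_pos: [0.4689, 0.1357, 0.1818]
ee_rot: [[-0.002, 0.329, -0.944], [-0.008, -0.944, -0.329], [-1.0, 0.007, 0.004]]
wrist_force: [-0.2, 0.1, -1.7]
gripper_width: 0.253
```

```bash
python3 -c "
from h import *
s=st();print(yaw(s)%360)"
```

```text
t 14.975 tcp [0.4689 0.1357 0.1818] F [-0.2  0.1 -1.7] M [-0.21  0.23 -0.26] w 0.253 j [ 35.4  15.6 -27.2   0.4 -47.5  73.5]
[[-0.002  0.329 -0.944]
 [-0.008 -0.944 -0.329]
 [-1.     0.007  0.004]]
289.1991725487961
```

>>> move_arm(series=[[[0, 0, 0.3, 0, 0, 0, 0], [0, 0, 0, 0, 0, 0, 0], [0, 0, 0, 0, 0, 0, 0]]])

```text
time_s: 15.35
tcp_pos: [0.4689, 0.1356, 0.1818]
ee_rot: [[-0.002, 0.365, -0.931], [-0.008, -0.931, -0.365], [-1.0, 0.007, 0.004]]
wrist_force: [-0.5, -0.6, -1.2]
gripper_width: 0.254
```

```bash
python3 -c "
from h import *
s=st();print(yaw(s)%360)
np.set_printoptions(suppress=True,precision=1)
p,d=cap('scene','scene8.png'); pi=p.astype(int)
m=(pi[...,0]>pi[...,1]*2)&(pi[...,0]>60); m[:200]=0;m[270:]=0;m[:,:220]=0;m[:,300:]=0
v,u=np.where(m); W=np.array([onplane('scene',a,b,.07)[:2] for a,b in zip(u,v)])*1000
D=W-[471.2,136.8]; a=np.degrees(np.arctan2(D[:,1],D[:,0]))%360; rr=np.hypot(*D.T)
for lo in range(20,56,5):
    k=(rr>lo)&(rr<lo+5); print(lo,k.sum(),np.sort(a[k])[[0,1,2,-3,-2,-1]] if k.sum()>6 else '')
cv2.imwrite('pics/c7.png',cv2.resize(p[150:280,180:310],None,fx=4.6,fy=4.6,interpolation=cv2.INTER_CUBIC)[:,:,::-1])"
```

```text
t 15.35 tcp [0.4689 0.1356 0.1818] F [-0.5 -0.6 -1.2] M [-0.15  0.28  0.  ] w 0.254 j [ 35.4  15.6 -27.2   0.4 -47.5  75.7]
[[-0.002  0.365 -0.931]
 [-0.008 -0.931 -0.365]
 [-1.     0.007  0.004]]
291.3821826012455
20 6 
25 26 [208.9 213.6 218.4 309.1 310.  310.7]
30 34 [207.9 211.9 216.1 304.8 311.3 311.9]
35 39 [207.1 210.6 214.3 306.6 312.3 312.7]
40 44 [203.4 206.4 209.6 308.  313.1 313.4]
45 53 [205.9 208.1 208.8 309.1 313.7 314. ]
50 54 [205.5 207.5 209.9 309.6 310.  314.2]
55 44 [209.3 210.8 211.6 282.2 285.2 289.6]
```

View pics/c7.png

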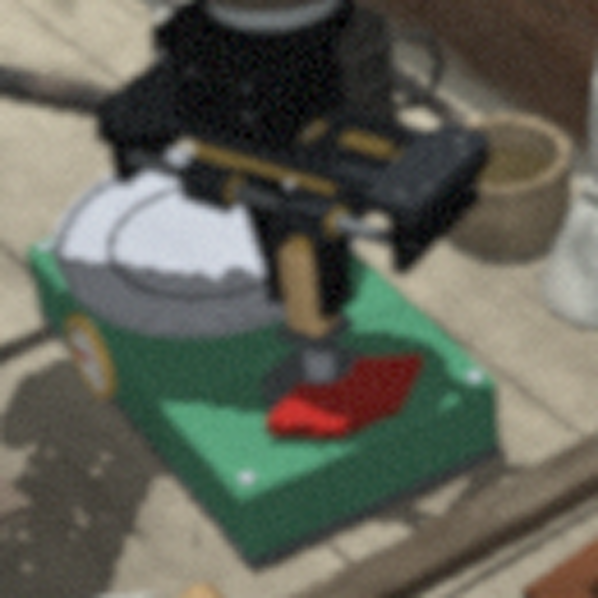

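```bash
python3 -c "
from h import *
p,d=cap('top')
o=ortho(p,.07,471,137,h=60); cv2.imwrite('pics/o8.png',cv2.resize(o,(560,560))[:,:,::-1])"
```

```text
(no output)
```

View pics/o8.png

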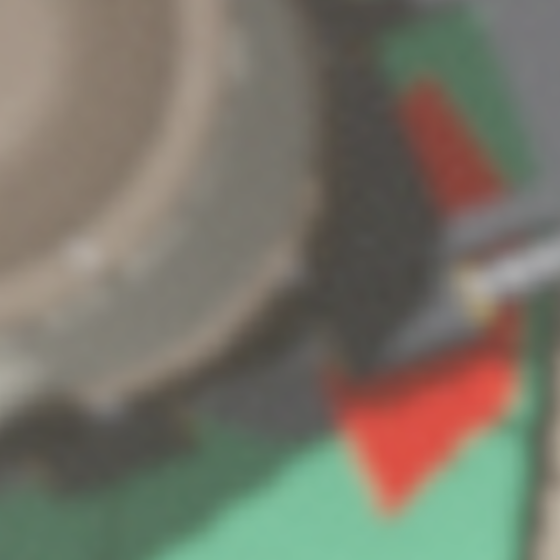

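>>> move_arm(series=[[[0, 0, 0, 0, 0, 0.3, 0], [0, 0, 0, 0, 0, 0.5, 0], [0, 0, 0, 0, 0, 0.5, 0], [0, 0, 0, 0, 0, 0.5, 0], [0, 0, 0, 0, 0, 0.2, 0], [0, 0, 0, 0, 0, 0, 0]]])

```text
time_s: 16.2
tcp_pos: [0.4675, 0.1354, 0.3014]
ee_rot: [[-0.006, 0.363, -0.932], [-0.008, -0.932, -0.363], [-1.0, 0.006, 0.008]]
wrist_force: [-0.0, 0.2, -1.9]
gripper_width: 0.252
```

```bash
python3 -c "
from h import *
s=st();print(yaw(s)%360)
p,d=cap('scene','scene9.png')
cv2.imwrite('pics/c8.png',cv2.resize(p[130:260,180:310],None,fx=4.6,fy=4.6,interpolation=cv2.INTER_CUBIC)[:,:,::-1])"
```

```text
t 16.2 tcp [0.4675 0.1354 0.3014] F [-0.   0.2 -1.9] M [-0.06  0.07 -0.05] w 0.252 j [ 35.4   8.2 -17.3   0.2 -65.   75.7]
[[-0.006  0.363 -0.932]
 [-0.008 -0.932 -0.363]
 [-1.     0.006  0.008]]
291.2586027509173
```

View pics/c8.png

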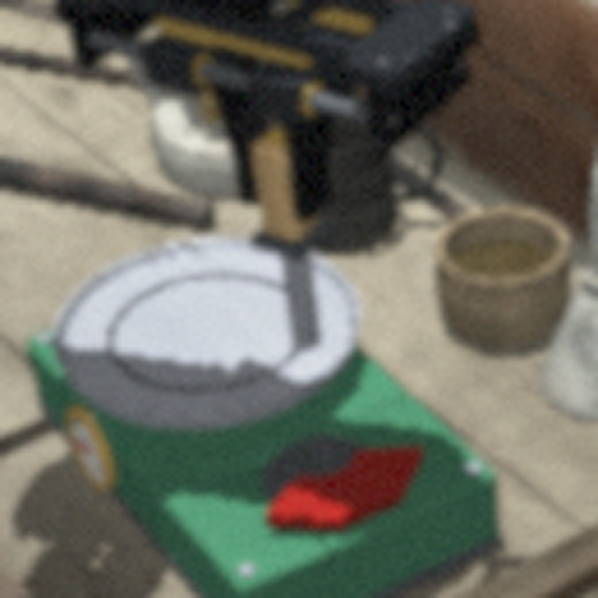

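```bash
python3 - <<'E'
from h import *
np.set_printoptions(suppress=True,precision=2)
p,d=cap('top'); P=cloud('top',np.where(d>.2,d,np.nan))*1000
o=ortho(p,.070,478,-96.5,h=40,s=.25); g=cv2.GaussianBlur(cv2.cvtColor(o,cv2.COLOR_RGB2GRAY),(5,5),0)
cv2.imwrite('pics/hole.png',cv2.resize(o,(560,560))[:,:,::-1])
m=(g<65); m[:60]=0;m[-60:]=0;m[:,:60]=0;m[:,-60:]=0
print(m.sum(),g.min())
X,Y,Z=P[...,0],P[...,1],P[...,2]; s=(abs(X-478)<40)&(abs(Y+97)<40)
f=s&(Z<60)&(np.hypot(X-478,Y+97)<20); print('hole deep pts',f.sum(),P[f].mean(0))
k=s&(abs(Z-70)<5); print('stand',cv2.minAreaRect(P[k][:,:2].astype(np.float32)))
# gripper key via scene depth
p2,d2=cap('scene'); Q=cloud('scene',np.where(d2>.2,d2,np.nan))*1000
for z0 in range(145,205,8):
    k=(abs(Q[...,2]-z0)<4)&(abs(Q[...,0]-470)<25)&(abs(Q[...,1]-136)<25); print(z0,k.sum(),np.median(Q[k],0))
E
```

```text
0 75
hole deep pts 50 [ 481.99 -101.97   15.83]
stand ((477.9013671875, -96.95658111572266), (62.21284866333008, 62.298362731933594), 2.8497097492218018)
145 13 [463.18 130.32 145.94]
153 18 [466.42 130.28 153.72]
161 19 [462.81 129.77 160.48]
169 18 [464.49 130.28 168.98]
177 21 [463.45 130.45 177.66]
185 14 [463.16 130.35 185.  ]
193 15 [462.26 130.3  192.08]
201 8 [459.96 130.16 198.27]
```

View pics/hole.png

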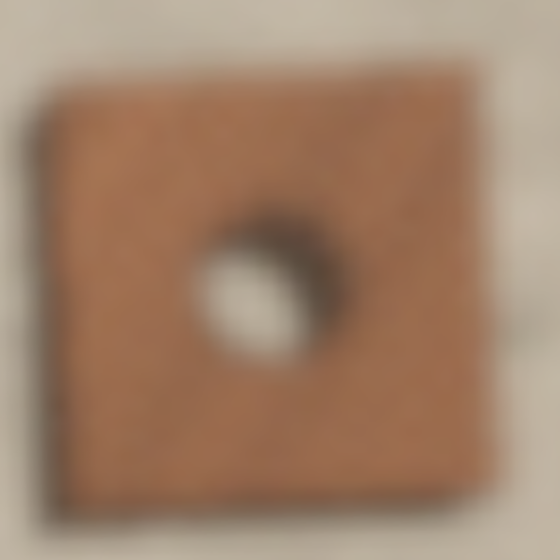

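>>> move_arm(series=[[[0.06, -0.04, 0, 0.027, -0.75, 0, 0], [0, 0, 0, 0.027, -0.75, 0, 0], [0, 0, 0, 0.027, -0.75, 0, 0], [0, 0, 0, 0.027, -0.75, 0, 0], [0, 0, 0, 0.027, -0.75, 0, 0], [0, 0, 0, 0, 0, 0, 0], [0, 0, 0, 0, 0, 0, 0]]])

```text
time_s: 17.23
tcp_pos: [0.4722, -0.0962, 0.2909]
ee_rot: [[-0.019, 0.364, -0.931], [-0.005, -0.931, -0.364], [-1.0, -0.002, 0.02]]
wrist_force: [-0.1, 0.9, -1.2]
gripper_width: 0.25
```

```bash
python3 -c "
from h import *
s=st();print(yaw(s)%360)"
```

```text
t 17.225 tcp [ 0.4722 -0.0962  0.2909] F [-0.1  0.9 -1.2] M [-0.04  0.05 -0.02] w 0.25 j [  7.9   8.5 -18.6   0.2 -64.  103.4]
[[-0.019  0.364 -0.931]
 [-0.005 -0.931 -0.364]
 [-1.    -0.002  0.02 ]]
291.3376386021036
```

>>> move_arm(series=[[[0.04, -0.13, 0, 0.055, -0.015, -0.2, 0], [0, 0, 0, 0, 0, -0.3, 0], [0, 0, 0, 0, 0, -0.15, 0], [0, 0, 0, 0, 0, 0, 0], [0, 0, 0, 0, 0, 0, 0]]])

```text
time_s: 17.85
tcp_pos: [0.476, -0.0933, 0.2502]
ee_rot: [[-0.001, 0.37, -0.929], [0.001, -0.929, -0.37], [-1.0, -0.001, 0.001]]
wrist_force: [0.4, 0.1, -1.1]
gripper_width: 0.25
```

```bash
python3 -c "
from h import *
s=st();print(yaw(s)%360)"
```

```text
t 17.85 tcp [ 0.476  -0.0933  0.2502] F [ 0.4  0.1 -1.1] M [-0.11  0.07  0.05] w 0.25 j [ 8.100e+00  1.060e+01 -2.220e+01 -1.000e-01 -5.720e+01  1.036e+02]
[[-0.001  0.37  -0.929]
 [ 0.001 -0.929 -0.37 ]
 [-1.    -0.001  0.001]]
291.7201291674932
```

Correct y by -3.7 mm and look.

>>> move_arm(series=[[[0, 0, 0, -0.005, -0.07, -0.1, 0], [0, 0, 0, 0, 0, 0, 0], [0, 0, 0, 0, 0, 0, 0]]])

```text
time_s: 18.23
tcp_pos: [0.4762, -0.0977, 0.2449]
ee_rot: [[0.001, 0.37, -0.929], [0.001, -0.929, -0.37], [-1.0, -0.0, -0.001]]
wrist_force: [-0.1, -0.6, -1.0]
gripper_width: 0.255
```

```bash
python3 -c "
from h import *
s=st();print(yaw(s)%360)
p,d=cap('scene','scene10.png')
cv2.imwrite('pics/c9.png',cv2.resize(p[210:330,250:370],None,fx=5,fy=5,interpolation=cv2.INTER_CUBIC)[:,:,::-1])"
```

```text
t 18.225 tcp [ 0.4762 -0.0977  0.2449] F [-0.1 -0.6 -1. ] M [-0.14  0.13 -0.01] w 0.255 j [  7.6  11.  -22.6  -0.  -56.3 104.2]
[[ 0.001  0.37  -0.929]
 [ 0.001 -0.929 -0.37 ]
 [-1.    -0.    -0.001]]
291.73301332007645
```

View pics/c9.png

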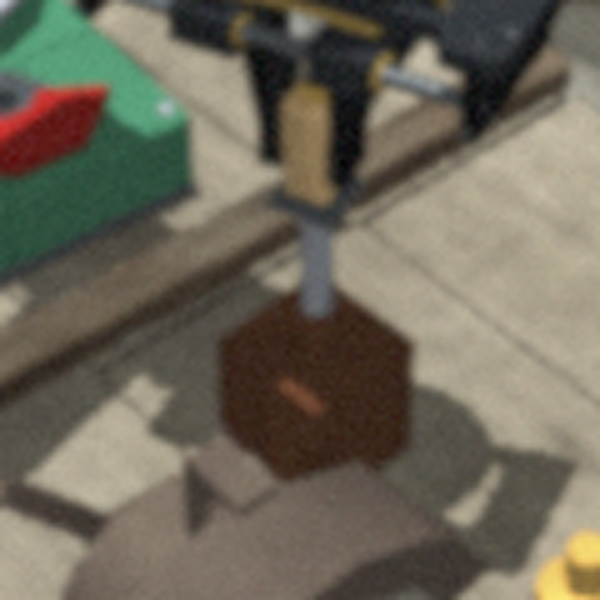

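>>> move_arm(series=[[[0, 0, 0, -0.005, 0.012, -0.12, 0], [0, 0, 0, 0, 0, -0.12, 0], [0, 0, 0, 0, 0, -0.06, 0], [0, 0, 0, 0, 0, 0, 0]]])

```text
time_s: 18.77
tcp_pos: [0.4754, -0.0975, 0.2257]
ee_rot: [[-0.001, 0.371, -0.929], [-0.001, -0.929, -0.371], [-1.0, 0.0, 0.001]]
wrist_force: [-0.3, -1.6, -0.1]
gripper_width: 0.253
```

```bash
python3 -c "
from h import *
s=st();print(yaw(s)%360)"
```

```text
t 18.775 tcp [ 0.4754 -0.0975  0.2257] F [-0.3 -1.6 -0.1] M [-0.56  0.33  0.03] w 0.253 j [  7.7  12.2 -24.3   0.  -53.6 104.1]
[[-0.001  0.371 -0.929]
 [-0.001 -0.929 -0.371]
 [-1.     0.     0.001]]
291.74741613751667
```

>>> move_arm(series=[[[0, 0, 0, -0.015, -0.025, 0, 0], [0, 0, 0, 0, 0, 0, 0]]])

```text
time_s: 19.02
tcp_pos: [0.4747, -0.0988, 0.2256]
ee_rot: [[0.0, 0.37, -0.929], [0.0, -0.929, -0.37], [-1.0, -0.0, -0.0]]
wrist_force: [-0.4, 0.1, -0.7]
gripper_width: 0.252
```

```bash
python3 -c "
from h import *
s=st()"
```

```text
t 19.025 tcp [ 0.4747 -0.0988  0.2256] F [-0.4  0.1 -0.7] M [-0.19  0.09 -0.01] w 0.252 j [  7.5  12.1 -24.3  -0.  -53.6 104.3]
[[ 0.     0.37  -0.929]
 [ 0.    -0.929 -0.37 ]
 [-1.    -0.    -0.   ]]
```

Moments are back to baseline, so I'll continue down.

>>> move_arm(series=[[[0, 0, 0, 0, 0, -0.1, 0], [0, 0, 0, 0, 0, -0.1, 0], [0, 0, 0, 0, 0, 0, 0]]])

```text
time_s: 19.4
tcp_pos: [0.4745, -0.0987, 0.2126]
ee_rot: [[-0.0, 0.37, -0.929], [0.001, -0.929, -0.37], [-1.0, -0.001, -0.0]]
wrist_force: [-0.1, -0.3, -1.5]
gripper_width: 0.253
```

```bash
python3 -c "
from h import *
s=st()"
```

```text
t 19.4 tcp [ 0.4745 -0.0987  0.2126] F [-0.1 -0.3 -1.5] M [-0.12  0.11  0.06] w 0.253 j [  7.5  13.  -25.4  -0.  -51.7 104.3]
[[-0.     0.37  -0.929]
 [ 0.001 -0.929 -0.37 ]
 [-1.    -0.001 -0.   ]]
```

In the hole. Lower towards the collar rest (TCP about .162).

>>> move_arm(series=[[[0, 0, 0, 0, 0, -0.25, 0], [0, 0, 0, 0, 0, -0.25, 0], [0, 0, 0, 0, 0, -0.15, 0], [0, 0, 0, 0, 0, 0, 0]]])

```text
time_s: 19.9
tcp_pos: [0.4747, -0.0987, 0.1727]
ee_rot: [[-0.0, 0.371, -0.929], [0.0, -0.929, -0.371], [-1.0, -0.0, 0.0]]
wrist_force: [-0.6, -0.5, -0.8]
gripper_width: 0.249
```

```bash
python3 -c "
from h import *
s=st()"
```

```text
t 19.9 tcp [ 0.4747 -0.0987  0.1727] F [-0.6 -0.5 -0.8] M [-0.09  0.12  0.01] w 0.249 j [  7.5  16.  -28.2  -0.  -45.8 104.3]
[[-0.     0.371 -0.929]
 [ 0.    -0.929 -0.371]
 [-1.    -0.     0.   ]]
```

>>> move_arm(series=[[[0, 0, 0, 0, 0, -0.08, 0], [0, 0, 0, 0, 0, -0.07, 0], [0, 0, 0, 0, 0, 0, 0]]])

```text
time_s: 20.27
tcp_pos: [0.4751, -0.0988, 0.164]
ee_rot: [[0.001, 0.371, -0.929], [0.0, -0.929, -0.371], [-1.0, 0.0, -0.001]]
wrist_force: [-0.1, -0.3, -1.3]
gripper_width: 0.248
```

```bash
python3 -c "
from h import *
s=st()"
```

```text
t 20.275 tcp [ 0.4751 -0.0988  0.164 ] F [-0.1 -0.3 -1.3] M [-0.2   0.3  -0.01] w 0.248 j [  7.5  16.7 -28.8   0.  -44.4 104.3]
[[ 0.001  0.371 -0.929]
 [ 0.    -0.929 -0.371]
 [-1.     0.    -0.001]]
```

>>> move_arm(series=[[[0, 0, 0, 0, 0, -0.03, 0], [0, 0, 0, 0, 0, 0, 0.6], [0, 0, 0, 0, 0, 0, 0.8], [0, 0, 0, 0, 0, 0, 0.8], [0, 0, 0, 0, 0, 0, 0.8], [0, 0, 0, 0, 0, 0, 0.8], [0, 0, 0, 0, 0, 0.4, 0.8], [0, 0, 0, 0, 0, 0.7, 0.8], [0, 0, 0, 0, 0, 0.7, 0.8], [0, 0, 0, 0, 0, 0, 0.8]]])

```text
time_s: 21.52
tcp_pos: [0.4757, -0.0988, 0.274]
ee_rot: [[0.003, 0.371, -0.929], [-0.0, -0.929, -0.371], [-1.0, 0.002, -0.003]]
wrist_force: [0.5, -0.2, 0.4]
gripper_width: 0.802
```

```bash
python3 -c "
from h import *
s=st()
p,d=cap('scene','scene11.png')
cv2.imwrite('pics/c10.png',cv2.resize(p[170:350,240:460],None,fx=3.2,fy=3.2,interpolation=cv2.INTER_CUBIC)[:,:,::-1])"
```

```text
t 21.525 tcp [ 0.4757 -0.0988  0.274 ] F [ 0.5 -0.2  0.4] M [-0.1   0.09 -0.02] w 0.802 j [ 7.500e+00  9.200e+00 -2.020e+01  1.000e-01 -6.030e+01  1.043e+02]
[[ 0.003  0.371 -0.929]
 [-0.    -0.929 -0.371]
 [-1.     0.002 -0.003]]
```

View pics/c10.png

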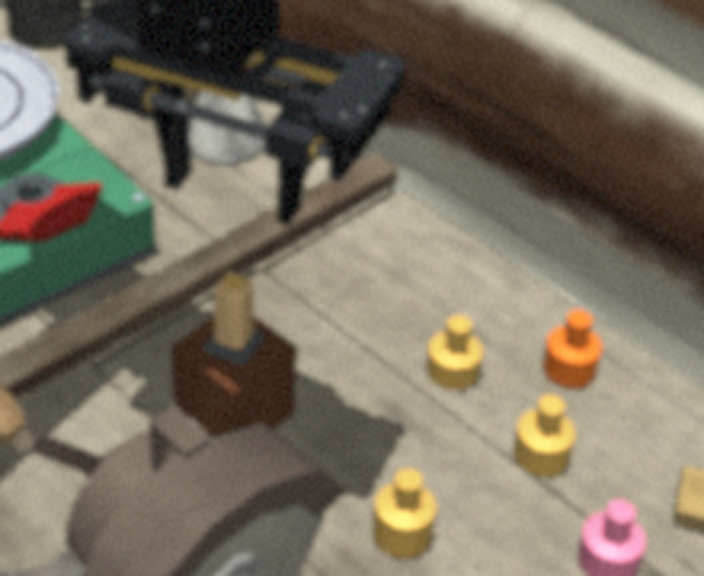

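>>> move_arm(series=[[[0, 0, -0.7, 0.08, -0.62, 0, 0.6], [0, 0, -0.7, 0.08, -0.62, 0, 0.6], [0, 0, -0.7, 0.08, -0.62, 0, 0.6], [0, 0, -0.6, 0.04, -0.62, 0, 0.6], [0, 0, 0, 0, 0, 0, 0.6], [0, 0, 0, 0, 0, 0, 0.6]]])

```text
time_s: 22.32
tcp_pos: [0.4879, -0.2501, 0.2627]
ee_rot: [[-0.017, -0.008, -1.0], [0.007, -1.0, 0.008], [-1.0, -0.006, 0.017]]
wrist_force: [1.2, 0.5, 0.7]
gripper_width: 0.598
```

```bash
cat >> h.py <<'E'
def weights(n='scene'):
    p,d=cap(n); P=cloud(n,np.where(d>.2,d,np.nan)); pi=p.astype(int)
    hsv=cv2.cvtColor(p,cv2.COLOR_RGB2HSV)
    for t in spotter.trace(n,'weight_a'):
        m=t['mask']; Q=P[m]; Q=Q[np.isfinite(Q[:,2])]
        if len(Q)<10: continue
        top=np.nanpercentile(Q[:,2],97); k=Q[Q[:,2]>top-.008]
        b=Q[(Q[:,2]<top-.02)]
        print(round(t['conf'],2),np.round(t['centre']),'hue',np.median(hsv[m][:,0]),'top',round(top,4),'knob',np.round(k.mean(0)[:2],4),len(k),'body',np.round(np.array(cv2.minEnclosingCircle((b[:,:2]*1000).astype(np.float32))[0]),1),round(cv2.minEnclosingCircle((b[:,:2]*1000).astype(np.float32))[1],1))
E
python3 -c "
from h import *
s=st();print(yaw(s)%360)
weights('scene');weights('top')"
```

```text
t 22.325 tcp [ 0.4879 -0.2501  0.2627] F [1.2 0.5 0.7] M [-0.13  0.11  0.03] w 0.598 j [-10.3  16.4 -12.3  -0.2 -62.3  99.9]
[[-0.017 -0.008 -1.   ]
 [ 0.007 -1.     0.008]
 [-1.    -0.006  0.017]]
269.5352896787921
0.9 [364. 334.] hue 20.0 top 0.0562 knob [ 0.4859 -0.2547] 58 body [ 498.7 -245. ] 34.5
0.8 [416. 276.] hue 12.0 top 0.0516 knob [ 0.6874 -0.2317] 39 body [ 688.7 -232. ] 19.8
0.66 [430. 339.] hue 170.0 top 0.0525 knob [ 0.5717 -0.3577] 66 body [ 586.1 -351.5] 34.5
0.55 [411. 308.] hue 21.0 top 0.0522 knob [ 0.6073 -0.2721] 41 body [ 618.5 -260.1] 33.8
0.44 [381. 288.] hue 20.0 top 0.0258 knob [ 0.605  -0.1858] 46 body [ 614. -181.] 14.1
```

>>> move_arm(series=[[[-0.05, -0.12, 0, 0.06, 0, -0.4, 0.6], [0, 0, 0, 0, 0, -0.7, 0.6], [0, 0, 0, 0, 0, -0.6, 0.6], [0, 0, 0, 0, 0, 0, 0.6], [0, 0, 0, 0, 0, 0, 0.6]]])

```text
time_s: 23.15
tcp_pos: [0.4944, -0.2467, 0.1638]
ee_rot: [[0.012, 0.001, -1.0], [-0.004, -1.0, -0.001], [-1.0, 0.004, -0.012]]
wrist_force: [0.0, -0.4, 0.8]
gripper_width: 0.605
```

```bash
python3 -c "
from h import *
s=st();print(yaw(s)%360)
p,d=cap('scene','scene12.png')
cv2.imwrite('pics/c11.png',cv2.resize(p[210:370,290:470],None,fx=3.7,fy=3.7,interpolation=cv2.INTER_CUBIC)[:,:,::-1])"
```

```text
t 23.15 tcp [ 0.4944 -0.2467  0.1638] F [ 0.  -0.4  0.8] M [-0.09  0.1   0.04] w 0.605 j [ -9.7  22.2 -20.    0.2 -47.1  99.6]
[[ 0.012  0.001 -1.   ]
 [-0.004 -1.    -0.001]
 [-1.     0.004 -0.012]]
270.04448075948216
```

View pics/c11.png

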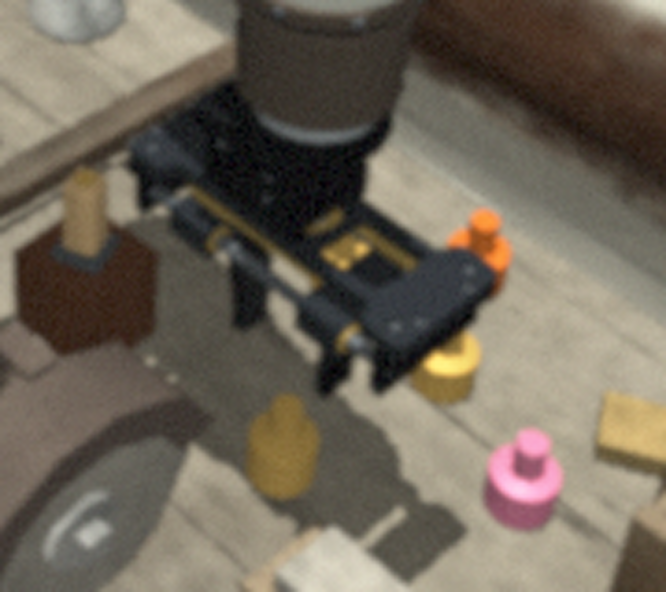

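>>> move_arm(series=[[[0.02, 0.07, 0, -0.04, -0.06, -0.25, 0.6], [0, 0, 0, 0, 0, -0.25, 0.6], [0, 0, 0, 0, 0, 0, 0.6], [0, 0, 0, 0, 0, 0, 0.6]]])

```text
time_s: 23.7
tcp_pos: [0.4928, -0.2508, 0.1341]
ee_rot: [[0.006, 0.001, -1.0], [-0.002, -1.0, -0.001], [-1.0, 0.002, -0.006]]
wrist_force: [0.7, 0.1, 0.1]
gripper_width: 0.601
```

>>> move_arm(series=[[[0, 0.03, 0, -0.02, 0.0, -0.3, 0.6], [0, 0, 0, 0, 0, -0.18, 0.6], [0, 0, 0, 0, 0, 0, 0.6], [0, 0, 0, 0, 0, 0, 0.6]]])

```text
time_s: 24.2
tcp_pos: [0.4928, -0.2512, 0.1061]
ee_rot: [[0.005, 0.001, -1.0], [-0.003, -1.0, -0.001], [-1.0, 0.003, -0.005]]
wrist_force: [-0.4, -0.2, 1.4]
gripper_width: 0.6
```

```bash
python3 -c "
from h import *
s=st();print(yaw(s)%360)
p,d=cap('scene','scene13.png')
cv2.imwrite('pics/c12.png',cv2.resize(p[240:370,290:440],None,fx=4.5,fy=4.5,interpolation=cv2.INTER_CUBIC)[:,:,::-1])"
```

```text
t 24.2 tcp [ 0.4928 -0.2512  0.1061] F [-0.4 -0.2  1.4] M [-0.07  0.15 -0.03] w 0.6 j [-10.2  26.9 -22.9   0.2 -39.9 100.1]
[[ 0.005  0.001 -1.   ]
 [-0.003 -1.    -0.001]
 [-1.     0.003 -0.005]]
270.06595263369286
```

View pics/c12.png

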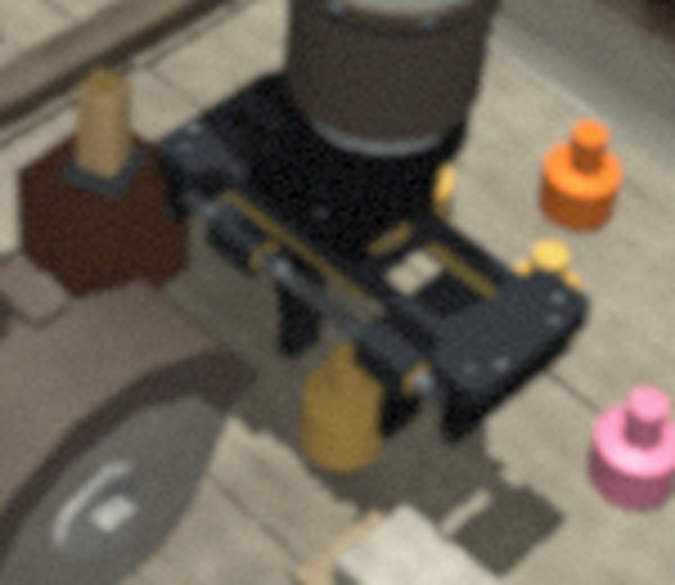

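>>> move_arm(series=[[[0, 0, 0, 0, 0, 0, 0], [0, 0, 0, 0, 0, 0, 0], [0, 0, 0, 0, 0, 0, 0], [0, 0, 0, 0, 0, 0, 0], [0, 0, 0, 0, 0, 0, 0], [0, 0, 0, 0, 0, 0, 0]]])

```text
time_s: 25.0
tcp_pos: [0.4934, -0.2515, 0.1073]
ee_rot: [[0.007, 0.001, -1.0], [-0.004, -1.0, -0.001], [-1.0, 0.004, -0.007]]
wrist_force: [-0.5, -1.2, -0.6]
gripper_width: 0.194
```

>>> move_arm(series=[[[0, 0, 0, 0, 0, 0.1, 0], [0, 0, 0, 0, 0, 0.5, 0], [0, 0, 0, 0, 0, 0.8, 0], [0, 0, 0, 0, 0, 0.8, 0], [0, 0, 0, 0, 0, 0.4, 0], [0, 0, 0, 0, 0, 0, 0]]])

```text
time_s: 25.75
tcp_pos: [0.489, -0.2496, 0.2646]
ee_rot: [[-0.003, -0.001, -1.0], [0.002, -1.0, 0.001], [-1.0, -0.002, 0.003]]
wrist_force: [0.6, 0.8, -4.1]
gripper_width: 0.199
```

```bash
python3 -c "
from h import *
s=st();print(yaw(s)%360)
p,d=cap('scene','scene14.png')
cv2.imwrite('pics/c13.png',cv2.resize(p[180:370,280:470],None,fx=3.1,fy=3.1,interpolation=cv2.INTER_CUBIC)[:,:,::-1])
weights('top')"
```

```text
t 25.75 tcp [ 0.489  -0.2496  0.2646] F [ 0.6  0.8 -4.1] M [-0.12  0.09 -0.02] w 0.199 j [-1.010e+01  1.600e+01 -1.260e+01 -1.000e-01 -6.160e+01  1.001e+02]
[[-0.003 -0.001 -1.   ]
 [ 0.002 -1.     0.001]
 [-1.    -0.002  0.003]]
269.9479222213407
0.41 [399. 202.] hue 15.0 top 0.0564 knob [ 0.6937 -0.228 ] 39 body [ 695.4 -228.3] 19.3
0.29 [221. 281.] hue 120.0 top 0.083 knob [0.482  0.2622] 4021 body [479.4 224.2] 163.0
```

View pics/c13.png

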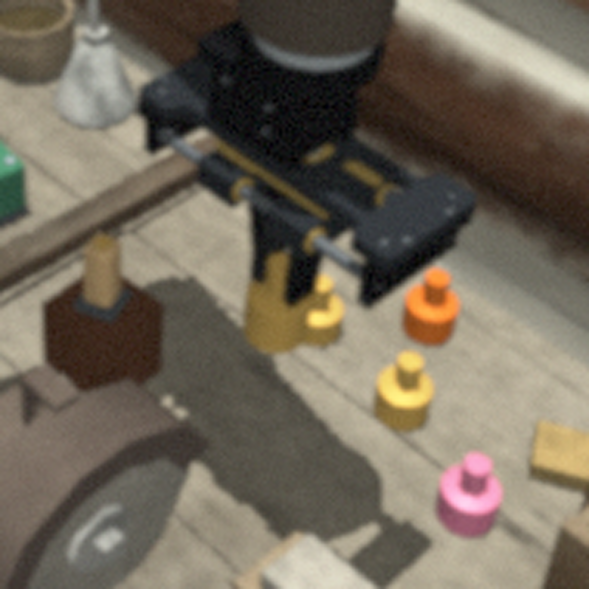

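>>> move_arm(series=[[[0, 0, 0, 0, 0.2, 0.5, 0], [0, 0, 0, 0, 0.6, 0.3, 0], [0, 0, 0, 0, 0.9, 0, 0], [0, 0, 0, 0, 0.9, 0, 0], [0, 0, 0, 0, 0.9, 0, 0], [0, 0, 0, 0, 0.9, 0, 0], [0, 0, 0, 0, 0.9, 0, 0], [0, 0, 0, 0, 0.9, 0, 0], [0, 0, 0, 0, 0.9, 0, 0], [0, 0, 0, 0, 0.9, 0, 0], [0, 0, 0, 0, 0.4, 0, 0], [0, 0, 0, 0, 0, 0, 0], [0, 0, 0, 0, 0, 0, 0]]])

```text
time_s: 27.52
tcp_pos: [0.478, 0.2682, 0.2839]
ee_rot: [[-0.055, -0.007, -0.998], [-0.009, -1.0, 0.008], [-0.998, 0.01, 0.055]]
wrist_force: [-0.7, -0.4, -3.3]
gripper_width: 0.193
```

```bash
python3 -c "
from h import *
s=st();print(yaw(s)%360)"
```

```text
t 27.525 tcp [0.478  0.2682 0.2839] F [-0.7 -0.4 -3.3] M [-0.11 -0.04 -0.04] w 0.193 j [ 45.4  16.2  -8.8  -2.  -67.7  45. ]
[[-0.055 -0.007 -0.998]
 [-0.009 -1.     0.008]
 [-0.998  0.01   0.055]]
269.5952427902749
```

>>> move_arm(series=[[[0.06, -0.38, 0, 0.08, 0.3, -0.2, 0], [0, 0, 0, 0, 0, -0.4, 0], [0, 0, 0, 0, 0, -0.3, 0], [0, 0, 0, 0, 0, 0, 0]]])

```text
time_s: 28.02
tcp_pos: [0.4832, 0.2804, 0.2282]
ee_rot: [[-0.002, -0.015, -1.0], [-0.003, -1.0, 0.015], [-1.0, 0.003, 0.002]]
wrist_force: [-0.1, 0.4, -3.1]
gripper_width: 0.192
```

```bash
python3 -c "
from h import *
s=st();print(yaw(s)%360)"
```

```text
t 28.025 tcp [0.4832 0.2804 0.2282] F [-0.1  0.4 -3.1] M [-0.11  0.15 -0.02] w 0.192 j [ 46.8  18.9 -14.2   0.1 -57.1  42.4]
[[-0.002 -0.015 -1.   ]
 [-0.003 -1.     0.015]
 [-1.     0.003  0.002]]
269.1531291507474
```

>>> move_arm(series=[[[0, 0, 0, 0, 0.11, -0.3, 0], [0, 0, 0, 0, 0, -0.2, 0], [0, 0, 0, 0, 0, 0, 0], [0, 0, 0, 0, 0, 0, 0]]])

```text
time_s: 28.52
tcp_pos: [0.4852, 0.285, 0.201]
ee_rot: [[0.002, -0.018, -1.0], [-0.001, -1.0, 0.018], [-1.0, 0.001, -0.002]]
wrist_force: [-0.5, 0.7, -2.2]
gripper_width: 0.195
```

```bash
python3 -c "
from h import *
s=st();print(yaw(s)%360)
p,d=cap('scene','scene15.png')
cv2.imwrite('pics/c14.png',cv2.resize(p[120:280,150:330],None,fx=4,fy=4,interpolation=cv2.INTER_CUBIC)[:,:,::-1])"
```

```text
t 28.525 tcp [0.4852 0.285  0.201 ] F [-0.5  0.7 -2.2] M [-0.08  0.1   0.01] w 0.195 j [ 47.   20.8 -15.8   0.2 -53.4  41.9]
[[ 0.002 -0.018 -1.   ]
 [-0.001 -1.     0.018]
 [-1.     0.001 -0.002]]
268.9864420698387
```

View pics/c14.png

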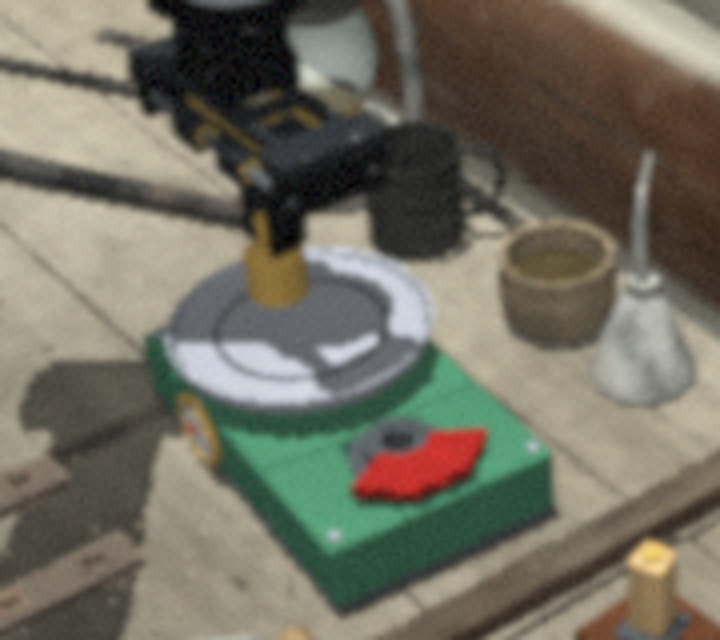

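>>> move_arm(series=[[[0, 0, 0, -0.035, 0.04, -0.13, 0], [0, 0, 0, 0, 0, -0.1, 0], [0, 0, 0, 0, 0, -0.05, 0], [0, 0, 0, 0, 0, 0, 0]]])

```text
time_s: 29.08
tcp_pos: [0.4831, 0.2879, 0.1841]
ee_rot: [[0.004, -0.017, -1.0], [-0.0, -1.0, 0.017], [-1.0, 0.0, -0.004]]
wrist_force: [-0.1, -1.1, -2.0]
gripper_width: 0.194
```

```bash
python3 -c "
from h import *
s=st();print(yaw(s)%360)"
```

```text
t 29.075 tcp [0.4831 0.2879 0.1841] F [-0.1 -1.1 -2. ] M [-0.13  0.19  0.01] w 0.194 j [ 47.4  21.8 -17.1   0.2 -51.   41.5]
[[ 0.004 -0.017 -1.   ]
 [-0.    -1.     0.017]
 [-1.     0.    -0.004]]
269.01701808235975
```

Now down about 5 mm more, and check the force.

>>> move_arm(series=[[[0, 0, 0, 0, 0, -0.05, 0], [0, 0, 0, 0, 0, -0.04, 0], [0, 0, 0, 0, 0, 0, 0]]])

```text
time_s: 29.45
tcp_pos: [0.4834, 0.2879, 0.1795]
ee_rot: [[0.005, -0.017, -1.0], [0.0, -1.0, 0.017], [-1.0, -0.0, -0.005]]
wrist_force: [-0.5, -0.3, -0.2]
gripper_width: 0.193
```

```bash
python3 -c "
from h import *
s=st();print(yaw(s)%360)"
```

```text
t 29.45 tcp [0.4834 0.2879 0.1795] F [-0.5 -0.3 -0.2] M [-0.21  0.42 -0.01] w 0.193 j [ 47.4  22.1 -17.4   0.2 -50.3  41.5]
[[ 0.005 -0.017 -1.   ]
 [ 0.    -1.     0.017]
 [-1.    -0.    -0.005]]
269.04502824595687
```

>>> move_arm(series=[[[0, 0, 0, 0, 0, 0, 0.42], [0, 0, 0, 0, 0, 0, 0.42], [0, 0, 0, 0, 0, 0, 0.42], [0, 0, 0, 0, 0, 0, 0.42], [0, 0, 0, 0, 0, 0.3, 0.42], [0, 0, 0, 0, 0, 0.6, 0.42], [0, 0, 0, 0, 0, 0.8, 0.42], [0, 0, 0, 0, 0, 0.5, 0.42]]])

```text
time_s: 30.45
tcp_pos: [0.4833, 0.2878, 0.3134]
ee_rot: [[0.003, -0.016, -1.0], [-0.002, -1.0, 0.016], [-1.0, 0.002, -0.003]]
wrist_force: [-0.3, 0.7, -0.3]
gripper_width: 0.42
```

```bash
python3 -c "
from h import *
s=st();print(yaw(s)%360)
p,d=cap('scene','scene16.png')
cv2.imwrite('pics/c15.png',cv2.resize(p[120:340,150:450],None,fx=2.6,fy=2.6,interpolation=cv2.INTER_CUBIC)[:,:,::-1])
weights('top')"
```

```text
t 30.45 tcp [0.4833 0.2878 0.3134] F [-0.3  0.7 -0.3] M [-0.02  0.15 -0.01] w 0.42 j [ 47.4  15.1  -6.7   0.2 -68.2  41.6]
[[ 0.003 -0.016 -1.   ]
 [-0.002 -1.     0.016]
 [-1.     0.002 -0.003]]
269.06211004029217
0.74 [416. 232.] hue 22.0 top 0.0557 knob [ 0.6135 -0.2679] 43 body [ 613.6 -268.4] 19.8
0.62 [400. 203.] hue 16.0 top 0.0553 knob [ 0.6935 -0.2281] 41 body [ 699.2 -230.2] 25.5
0.58 [187. 281.] hue 19.0 top 0.1088 knob [0.4658 0.2884] 28 body [463.4 284.2] 6.2
0.53 [451. 245.] hue 169.0 top 0.0549 knob [ 0.5771 -0.3542] 44 body [ 580.7 -360.4] 27.1
0.23 [156. 200.] hue 18.0 top 0.0811 knob [0.6775 0.3985] 184 body [686.1 402.6] 57.0
```

View pics/c15.png

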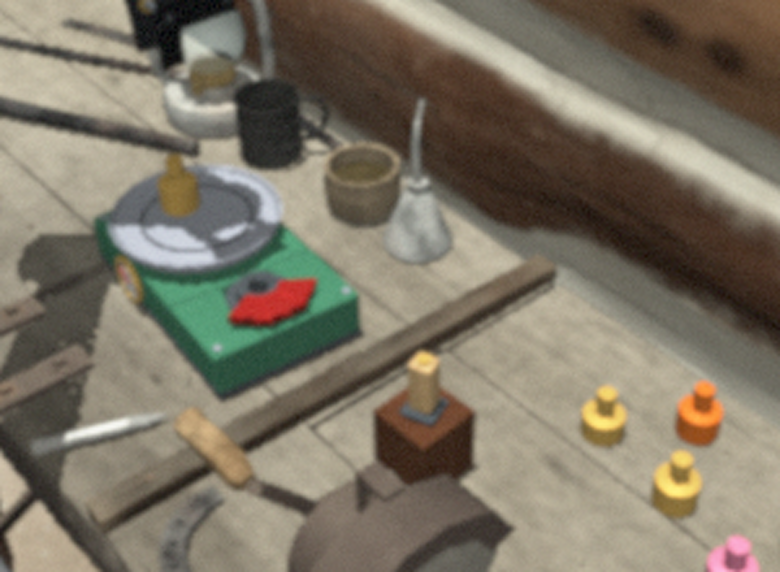

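>>> move_arm(series=[[[0, 0, 0, 0.2, -0.5, 0, 0.6], [0, 0, 0, 0.21, -0.9, 0, 0.6], [0, 0, 0, 0.21, -0.9, 0, 0.6], [0, 0, 0, 0.21, -0.9, 0, 0.6], [0, 0, 0, 0.21, -0.9, 0, 0.6], [0, 0, 0, 0.21, -0.9, 0, 0.6], [0, 0, 0, 0.21, -0.9, 0, 0.6], [0, 0, 0, 0.21, -0.9, 0, 0.6], [0, 0, 0, 0.21, -0.9, 0, 0.6], [0, 0, 0, 0.21, -0.9, 0, 0.6], [0, 0, 0, 0.15, -0.4, 0, 0.6], [0, 0, 0, 0, 0, 0, 0.6], [0, 0, 0, 0, 0, 0, 0.6]]])

```text
time_s: 32.22
tcp_pos: [0.6133, -0.2688, 0.2913]
ee_rot: [[-0.028, -0.015, -0.999], [-0.0, -1.0, 0.015], [-1.0, 0.001, 0.028]]
wrist_force: [-0.1, 0.3, 0.2]
gripper_width: 0.601
```

```bash
python3 -c "
from h import *
s=st();print(yaw(s)%360)
weights('scene')
p,d=cap('top','top16.png'); P=cloud('top',np.where(d>.2,d,np.nan))
k=(P[...,2]>.115-.078+.05)&(np.hypot(P[...,0]-.482,P[...,1]-.262)<.06);Q=P[k]
print(len(Q),Q.mean(0),np.percentile(Q[:,2],95))
for lo,hi in[(.09,.108),(.118,.14)]:
    q=Q[(Q[:,2]>lo)&(Q[:,2]<hi)];print(lo,len(q),q.mean(0),cv2.minEnclosingCircle((q[:,:2]*1000).astype(np.float32)))
f=(np.hypot(P[...,0]-.482,P[...,1]-.262)<.07)&(P[...,2]<.085);print('pan z',np.median(P[f][:,2]))"
```

```text
t 32.225 tcp [ 0.6133 -0.2688  0.2913] F [-0.1  0.3  0.2] M [-0.07  0.1   0.02] w 0.601 j [ -9.8  27.1   8.2   0.3 -72.7  98.8]
[[-0.028 -0.015 -0.999]
 [-0.    -1.     0.015]
 [-1.     0.001  0.028]]
269.1401471185061
0.85 [410. 308.] hue 20.0 top 0.0527 knob [ 0.6083 -0.2718] 46 body [ 618.4 -259.8] 34.2
0.83 [216. 194.] hue 20.0 top 0.1279 knob [0.4755 0.2827] 24 body [476.1 283.2] 19.4
0.7 [382. 282.] hue 20.0 top 0.0486 knob [ 0.6216 -0.1761] 39 body [ 632.2 -165.8] 32.6
0.6 [434. 345.] hue 170.0 top 0.0527 knob [ 0.5722 -0.3575] 65 body [ 583.2 -355.9] 31.2
0.58 [416. 278.] hue 12.0 top 0.0523 knob [ 0.6882 -0.2317] 45 body [ 702.7 -218.8] 37.7
258 [0.48021502 0.28507584 0.10971141] 0.13135568093998737
0.09 171 [0.47997442 0.2844188  0.10349936] ((481.5113525390625, 288.4296569824219), 20.3170108795166)
0.118 61 [0.48090487 0.28760583 0.12848619] ((481.5834655761719, 288.70013427734375), 9.151107788085938)
pan z 0.07227743608623682
```

View pics/top16.png

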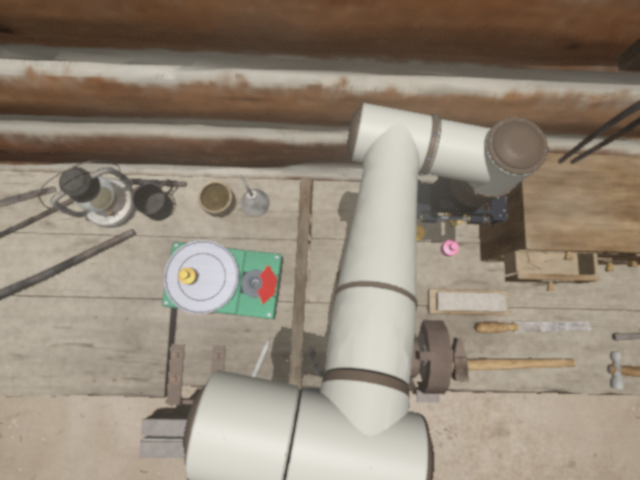

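>>> move_arm(series=[[[0, -0.2, 0, -0.01, 0, -0.4, 0.6], [0, 0, 0, 0, 0, -0.7, 0.6], [0, 0, 0, 0, 0, -0.7, 0.6], [0, 0, 0, 0, 0, -0.4, 0.6], [0, 0, 0, 0, 0, 0, 0.6], [0, 0, 0, 0, 0, 0, 0.6]]])

```text
time_s: 33.12
tcp_pos: [0.6145, -0.2623, 0.1631]
ee_rot: [[0.012, -0.004, -1.0], [-0.003, -1.0, 0.004], [-1.0, 0.003, -0.012]]
wrist_force: [0.0, 0.0, 0.4]
gripper_width: 0.601
```

```bash
python3 -c "
from h import *
s=st();print(yaw(s)%360)"
```

```text
t 33.125 tcp [ 0.6145 -0.2623  0.1631] F [0.  0.  0.4] M [-0.08  0.14 -0.  ] w 0.601 j [ -9.2  31.9  -2.8   0.1 -54.6  98.9]
[[ 0.012 -0.004 -1.   ]
 [-0.003 -1.     0.004]
 [-1.     0.003 -0.012]]
269.74387220932704
```

>>> move_arm(series=[[[0, 0.07, 0, -0.03, -0.1, -0.25, 0.6], [0, 0, 0, 0, 0, -0.25, 0.6], [0, 0, 0, 0, 0, 0, 0.6], [0, 0, 0, 0, 0, 0, 0.6]]])

```text
time_s: 33.62
tcp_pos: [0.6137, -0.2688, 0.1339]
ee_rot: [[0.006, -0.004, -1.0], [-0.004, -1.0, 0.004], [-1.0, 0.004, -0.006]]
wrist_force: [-0.2, -0.1, -0.3]
gripper_width: 0.601
```

>>> move_arm(series=[[[0, 0.03, 0, -0.02, 0, -0.3, 0.6], [0, 0, 0, 0, 0, -0.24, 0.6], [0, 0, 0, 0, 0, 0, 0.6], [0, 0, 0, 0, 0, 0, 0.6]]])

```text
time_s: 34.12
tcp_pos: [0.6122, -0.2688, 0.0989]
ee_rot: [[0.001, -0.004, -1.0], [-0.004, -1.0, 0.004], [-1.0, 0.004, -0.001]]
wrist_force: [0.4, 0.7, 0.4]
gripper_width: 0.596
```

```bash
python3 -c "
from h import *
s=st();print(yaw(s)%360)
p,d=cap('scene','scene17.png')
cv2.imwrite('pics/c16.png',cv2.resize(p[220:350,340:490],None,fx=4.5,fy=4.5,interpolation=cv2.INTER_CUBIC)[:,:,::-1])"
```

```text
t 34.125 tcp [ 0.6122 -0.2688  0.0989] F [0.4 0.7 0.4] M [-0.12  0.12 -0.03] w 0.596 j [ -9.8  36.2  -5.6   0.3 -48.   99.4]
[[ 0.001 -0.004 -1.   ]
 [-0.004 -1.     0.004]
 [-1.     0.004 -0.001]]
269.7690250447822
```

View pics/c16.png

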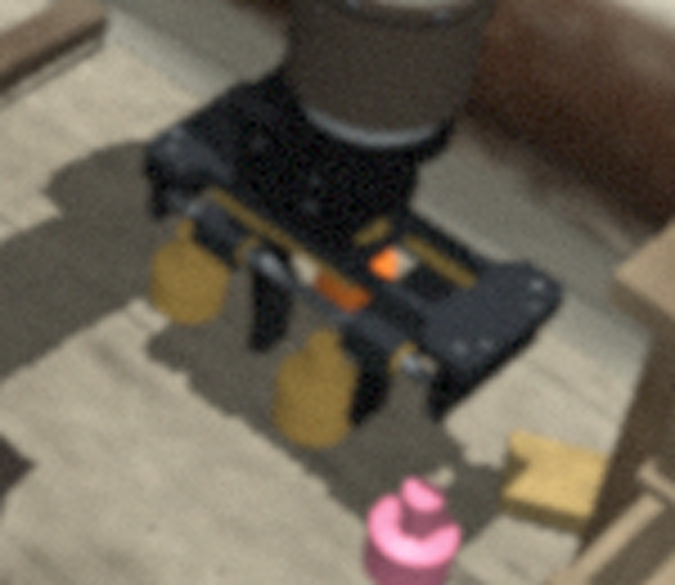

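>>> move_arm(series=[[[0, 0, 0, 0, 0, 0.04, 0.6], [0, 0, 0, 0, 0, 0, 0], [0, 0, 0, 0, 0, 0, 0], [0, 0, 0, 0, 0, 0, 0], [0, 0, 0, 0, 0, 0, 0], [0, 0, 0, 0, 0, 0, 0], [0, 0, 0, 0, 0, 0, 0]]])

```text
time_s: 35.05
tcp_pos: [0.6128, -0.2691, 0.103]
ee_rot: [[0.004, -0.004, -1.0], [-0.005, -1.0, 0.004], [-1.0, 0.005, -0.004]]
wrist_force: [0.8, -0.4, -0.9]
gripper_width: 0.19
```

>>> move_arm(series=[[[0, 0, 0, 0, 0, 0.1, 0], [0, 0, 0, 0, 0, 0.5, 0], [0, 0, 0, 0, 0, 0.8, 0], [0, 0, 0, 0, 0, 0.8, 0], [0, 0, 0, 0, 0, 0.8, 0], [0, 0, 0, 0, 0, 0, 0]]])

```text
time_s: 35.8
tcp_pos: [0.6091, -0.2675, 0.2852]
ee_rot: [[-0.005, -0.005, -1.0], [-0.001, -1.0, 0.005], [-1.0, 0.001, 0.005]]
wrist_force: [0.0, 0.5, -2.7]
gripper_width: 0.2
```

```bash
python3 -c "
from h import *
s=st();print(yaw(s)%360)
p,d=cap('scene','scene18.png')
cv2.imwrite('pics/c17.png',cv2.resize(p[150:340,320:500],None,fx=3.1,fy=3.1,interpolation=cv2.INTER_CUBIC)[:,:,::-1])"
```

```text
t 35.8 tcp [ 0.6091 -0.2675  0.2852] F [ 0.   0.5 -2.7] M [-0.07  0.07 -0.04] w 0.2 j [ -9.8  26.3   6.2   0.1 -70.1  99.4]
[[-0.005 -0.005 -1.   ]
 [-0.001 -1.     0.005]
 [-1.     0.001  0.005]]
269.6932339313353
```

View pics/c17.png

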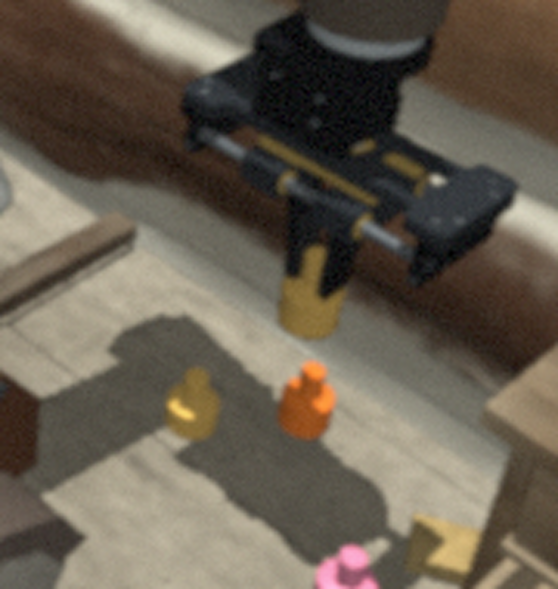

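>>> move_arm(series=[[[0, 0, 0, -0.1, 0.3, 0.3, 0], [0, 0, 0, -0.18, 0.8, 0.3, 0], [0, 0, 0, -0.18, 0.9, 0, 0], [0, 0, 0, -0.18, 0.9, 0, 0], [0, 0, 0, -0.18, 0.9, 0, 0], [0, 0, 0, -0.18, 0.9, 0, 0], [0, 0, 0, -0.18, 0.9, 0, 0], [0, 0, 0, -0.18, 0.9, 0, 0], [0, 0, 0, -0.18, 0.9, 0, 0], [0, 0, 0, -0.18, 0.5, 0, 0], [0, 0, 0, 0, 0, 0, 0], [0, 0, 0, 0, 0, 0, 0]]])

```text
time_s: 37.35
tcp_pos: [0.4876, 0.2258, 0.3076]
ee_rot: [[-0.038, -0.002, -0.999], [-0.001, -1.0, 0.002], [-0.999, 0.001, 0.038]]
wrist_force: [0.0, 0.1, -2.5]
gripper_width: 0.195
```

```bash
python3 -c "
from h import *
s=st();print(yaw(s)%360)"
```

```text
t 37.35 tcp [0.4876 0.2258 0.3076] F [ 0.   0.1 -2.5] M [-0.11  0.04  0.02] w 0.195 j [ 41.5  13.7  -8.8  -1.5 -69.2  48.9]
[[-0.038 -0.002 -0.999]
 [-0.001 -1.     0.002]
 [-0.999  0.001  0.038]]
269.86752319596695
```

>>> move_arm(series=[[[0, -0.27, 0, 0.27, 0.37, -0.2, 0], [0, 0, 0, 0, 0, -0.4, 0], [0, 0, 0, 0, 0, 0, 0], [0, 0, 0, 0, 0, 0, 0]]])

```text
time_s: 37.85
tcp_pos: [0.5049, 0.2447, 0.2716]
ee_rot: [[0.001, -0.007, -1.0], [-0.002, -1.0, 0.007], [-1.0, 0.002, -0.001]]
wrist_force: [-0.4, -0.5, -2.1]
gripper_width: 0.195
```

```bash
python3 -c "
from h import *
s=st();print(yaw(s)%360)"
```

```text
t 37.85 tcp [0.5049 0.2447 0.2716] F [-0.4 -0.5 -2.1] M [-0.07  0.09 -0.  ] w 0.195 j [ 42.5  16.8 -10.5   0.1 -62.7  47.1]
[[ 0.001 -0.007 -1.   ]
 [-0.002 -1.     0.007]
 [-1.     0.002 -0.001]]
269.5856855171144
```

>>> move_arm(series=[[[0, 0, 0, -0.01, 0.06, -0.4, 0], [0, 0, 0, 0, 0, -0.5, 0], [0, 0, 0, 0, 0, -0.35, 0], [0, 0, 0, 0, 0, 0, 0], [0, 0, 0, 0, 0, 0, 0]]])

```text
time_s: 38.48
tcp_pos: [0.5076, 0.2478, 0.202]
ee_rot: [[0.011, -0.01, -1.0], [0.005, -1.0, 0.01], [-1.0, -0.005, -0.011]]
wrist_force: [0.7, 0.9, -1.6]
gripper_width: 0.193
```

```bash
python3 -c "
from h import *
s=st();print(yaw(s)%360)
p,d=cap('scene','scene19.png')
cv2.imwrite('pics/c18.png',cv2.resize(p[120:280,150:330],None,fx=4,fy=4,interpolation=cv2.INTER_CUBIC)[:,:,::-1])"
```

```text
t 38.475 tcp [0.5076 0.2478 0.202 ] F [ 0.7  0.9 -1.6] M [-0.03  0.2  -0.02] w 0.193 j [ 42.6  20.7 -15.9   0.3 -52.8  46.7]
[[ 0.011 -0.01  -1.   ]
 [ 0.005 -1.     0.01 ]
 [-1.    -0.005 -0.011]]
269.44388389303185
```

View pics/c18.png

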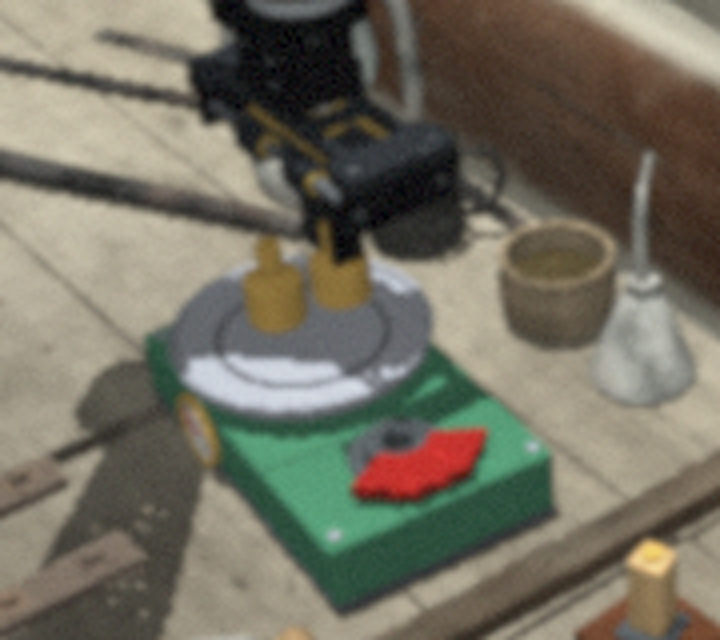

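>>> move_arm(series=[[[-0.03, 0.07, 0, -0.06, 0.01, -0.12, 0], [0, 0, 0, 0, 0, -0.12, 0], [0, 0, 0, 0, 0, 0, 0], [0, 0, 0, 0, 0, 0, 0]]])

```text
time_s: 39.02
tcp_pos: [0.5042, 0.2489, 0.1886]
ee_rot: [[0.004, -0.01, -1.0], [0.003, -1.0, 0.01], [-1.0, -0.003, -0.003]]
wrist_force: [1.3, -0.4, -1.6]
gripper_width: 0.197
```

```bash
python3 -c "
from h import *
s=st();print(yaw(s)%360)"
```

```text
t 39.025 tcp [0.5042 0.2489 0.1886] F [ 1.3 -0.4 -1.6] M [-0.12  0.19  0.03] w 0.197 j [ 42.8  21.5 -16.8   0.  -51.5  46.6]
[[ 0.004 -0.01  -1.   ]
 [ 0.003 -1.     0.01 ]
 [-1.    -0.003 -0.003]]
269.44758737163977
```

Down 14 mm, then to about .169.

>>> move_arm(series=[[[0, 0, 0, 0, 0, -0.12, 0], [0, 0, 0, 0, 0, -0.12, 0], [0, 0, 0, 0, 0, -0.06, 0], [0, 0, 0, 0, 0, 0, 0]]])

```text
time_s: 39.52
tcp_pos: [0.5047, 0.2492, 0.17]
ee_rot: [[0.005, -0.009, -1.0], [0.003, -1.0, 0.009], [-1.0, -0.003, -0.005]]
wrist_force: [0.1, -0.8, 0.6]
gripper_width: 0.195
```

```bash
python3 -c "
from h import *
s=st();print(yaw(s)%360)"
```

```text
t 39.525 tcp [0.5047 0.2492 0.17  ] F [ 0.1 -0.8  0.6] M [-0.1   0.26  0.05] w 0.195 j [ 42.8  22.7 -18.    0.1 -49.   46.6]
[[ 0.005 -0.009 -1.   ]
 [ 0.003 -1.     0.009]
 [-1.    -0.003 -0.005]]
269.4779655718019
```

Supported. Release and lift.

>>> move_arm(series=[[[0, 0, 0, 0, 0, 0, 0.4], [0, 0, 0, 0, 0, 0, 0.4], [0, 0, 0, 0, 0, 0, 0.4], [0, 0, 0, 0, 0, 0, 0.4], [0, 0, 0, 0, 0, 0.3, 0.4], [0, 0, 0, 0, 0, 0.6, 0.4], [0, 0, 0, 0, 0, 0.8, 0.4], [0, 0, 0, 0, 0, 0.6, 0.4]]])

```text
time_s: 40.52
tcp_pos: [0.5038, 0.2483, 0.3097]
ee_rot: [[0.001, -0.009, -1.0], [-0.001, -1.0, 0.009], [-1.0, 0.001, -0.001]]
wrist_force: [-0.3, 0.1, 0.1]
gripper_width: 0.403
```

```bash
python3 -c "
from h import *
s=st();print(yaw(s)%360)
p,d=cap('scene','scene20.png')
cv2.imwrite('pics/c19.png',cv2.resize(p[120:340,150:450],None,fx=2.6,fy=2.6,interpolation=cv2.INTER_CUBIC)[:,:,::-1])
weights('top')"
```

```text
t 40.525 tcp [0.5038 0.2483 0.3097] F [-0.3  0.1  0.1] M [-0.06  0.05 -0.02] w 0.403 j [ 42.8  15.2  -7.    0.1 -67.8  46.7]
[[ 0.001 -0.009 -1.   ]
 [-0.001 -1.     0.009]
 [-1.     0.001 -0.001]]
269.4815792699336
0.59 [398. 204.] hue 15.0 top 0.055 knob [ 0.6934 -0.2278] 42 body [ 699.3 -233.1] 26.9
0.58 [449. 246.] hue 169.0 top 0.0554 knob [ 0.5769 -0.354 ] 46 body [ 576.6 -354. ] 19.0
0.56 [378. 226.] hue 22.0 top 0.0506 knob [ 0.6278 -0.1724] 42 body [ 633.5 -173. ] 26.1
0.48 [187. 276.] hue 19.5 top 0.1275 knob [0.4805 0.2848] 56 body [483.3 293.6] 25.4
```

View pics/c19.png

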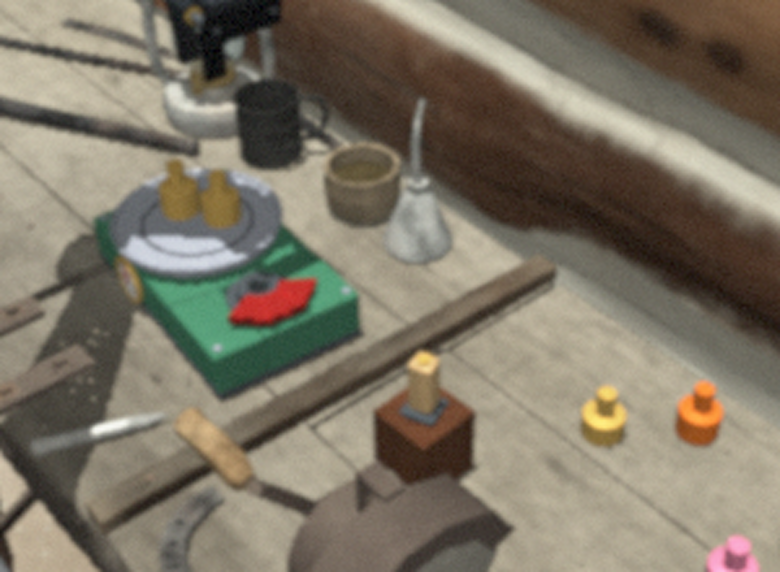

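>>> move_arm(series=[[[0, 0, 0, 0.28, -0.5, 0, 0.6], [0, 0, 0, 0.28, -0.9, 0, 0.6], [0, 0, 0, 0.28, -0.9, 0, 0.6], [0, 0, 0, 0.28, -0.9, 0, 0.6], [0, 0, 0, 0.28, -0.9, 0, 0.6], [0, 0, 0, 0.28, -0.9, 0, 0.6], [0, 0, 0, 0.28, -0.9, 0, 0.6], [0, 0, 0, 0.28, -0.8, 0, 0.6], [0, 0, 0, 0, 0, 0, 0.6], [0, 0, 0, 0, 0, 0, 0.6]]])

```text
time_s: 41.92
tcp_pos: [0.6361, -0.1656, 0.294]
ee_rot: [[-0.021, -0.007, -1.0], [0.001, -1.0, 0.007], [-1.0, -0.001, 0.021]]
wrist_force: [0.2, 0.7, 0.5]
gripper_width: 0.601
```

```bash
python3 -c "
from h import *
s=st();print(yaw(s)%360)
weights('scene')
p,d=cap('top','top20.png'); P=cloud('top',np.where(d>.2,d,np.nan))
k=(P[...,2]>.08)&(np.hypot(P[...,0]-.482,P[...,1]-.262)<.06);Q=P[k]
for x,y in ((.4815,.2885),(.5047,.249)):
  q=Q[np.hypot(Q[:,0]-x,Q[:,1]-y)<.022]; t=np.percentile(q[:,2],97); k=q[q[:,2]>t-.01];print(t,cv2.minEnclosingCircle((k[:,:2]*1000).astype(np.float32)))
f=(np.hypot(P[...,0]-.482,P[...,1]-.262)<.07)&(P[...,2]<.075);print('pan z',np.median(P[f][:,2]))"
```

```text
t 41.925 tcp [ 0.6361 -0.1656  0.294 ] F [0.2 0.7 0.5] M [-0.07  0.07  0.  ] w 0.601 j [ -0.5  25.6   6.4  -0.1 -72.   90.1]
[[-0.021 -0.007 -1.   ]
 [ 0.001 -1.     0.007]
 [-1.    -0.001  0.021]]
269.5881687620917
0.77 [432. 344.] hue 170.0 top 0.0526 knob [ 0.5718 -0.3576] 62 body [ 583.6 -352.4] 32.9
0.66 [234. 196.] hue 20.0 top 0.1189 knob [0.5007 0.2455] 34 body [514.6 265.1] 42.1
0.63 [382. 280.] hue 20.0 top 0.0484 knob [ 0.6227 -0.1754] 46 body [ 635.2 -168.8] 34.4
0.55 [418. 279.] hue 12.0 top 0.0524 knob [ 0.6892 -0.2311] 50 body [ 704.8 -227. ] 36.8
0.49 [217. 196.] hue 20.0 top 0.1227 knob [0.4758 0.2832] 30 body [476.5 284.9] 20.4
0.12709183359533652 ((481.2565002441406, 288.6698303222656), 8.848021507263184)
0.12261754446260284 ((506.1476135253906, 250.24143981933594), 8.984417915344238)
pan z 0.0667626461378934
```

>>> move_arm(series=[[[0, -0.15, 0, -0.17, -0.16, -0.4, 0.6], [0, 0, 0, 0, 0, -0.7, 0.6], [0, 0, 0, 0, 0, -0.7, 0.6], [0, 0, 0, 0, 0, -0.4, 0.6], [0, 0, 0, 0, 0, 0, 0.6], [0, 0, 0, 0, 0, 0, 0.6]]])

```text
time_s: 42.82
tcp_pos: [0.6267, -0.167, 0.1651]
ee_rot: [[0.011, 0.006, -1.0], [-0.0, -1.0, -0.006], [-1.0, 0.0, -0.011]]
wrist_force: [0.2, -0.7, 0.2]
gripper_width: 0.597
```

```bash
python3 -c "
from h import *
s=st();print(yaw(s)%360)"
```

```text
t 42.825 tcp [ 0.6267 -0.167   0.1651] F [ 0.2 -0.7  0.2] M [-0.08  0.16 -0.05] w 0.597 j [ -0.7  30.2  -5.7   0.  -53.5  91. ]
[[ 0.011  0.006 -1.   ]
 [-0.    -1.    -0.006]
 [-1.     0.    -0.011]]
270.37119366903414
```

>>> move_arm(series=[[[0, 0.07, 0, 0.01, -0.1, -0.25, 0.6], [0, 0, 0, 0, 0, -0.25, 0.6], [0, 0, 0, 0, 0, 0, 0.6], [0, 0, 0, 0, 0, 0, 0.6]]])

```text
time_s: 43.32
tcp_pos: [0.6285, -0.1732, 0.1357]
ee_rot: [[0.005, 0.007, -1.0], [-0.001, -1.0, -0.007], [-1.0, 0.001, -0.005]]
wrist_force: [0.5, 0.3, 0.4]
gripper_width: 0.6
```

>>> move_arm(series=[[[0, 0.03, 0, -0.02, 0, -0.3, 0.6], [0, 0, 0, 0, 0, -0.28, 0.6], [0, 0, 0, 0, 0, 0, 0.6], [0, 0, 0, 0, 0, 0, 0.6]]])

```text
time_s: 43.82
tcp_pos: [0.6269, -0.1733, 0.0981]
ee_rot: [[0.0, 0.007, -1.0], [-0.0, -1.0, -0.007], [-1.0, 0.0, -0.0]]
wrist_force: [0.4, -0.7, -1.0]
gripper_width: 0.601
```

```bash
python3 -c "
from h import *
s=st();print(yaw(s)%360)
p,d=cap('scene','scene21.png')
cv2.imwrite('pics/c20.png',cv2.resize(p[200:330,310:460],None,fx=4.5,fy=4.5,interpolation=cv2.INTER_CUBIC)[:,:,::-1])"
```

```text
t 43.825 tcp [ 0.6269 -0.1733  0.0981] F [ 0.4 -0.7 -1. ] M [-0.1  0.1  0. ] w 0.601 j [ -1.2  34.9  -8.4   0.  -46.7  91.6]
[[ 0.     0.007 -1.   ]
 [-0.    -1.    -0.007]
 [-1.     0.    -0.   ]]
270.39396303935064
```

View pics/c20.png

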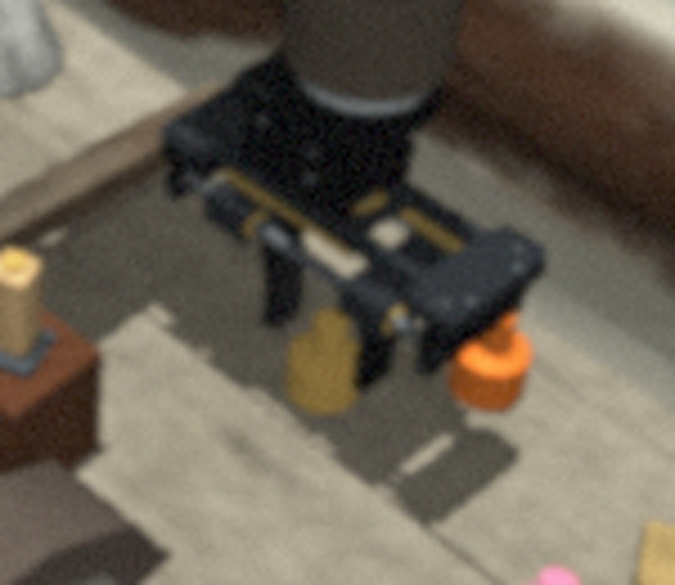

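Knob is between the fingers. Close and lift.

>>> move_arm(series=[[[0, 0, 0, 0, 0, 0, 0], [0, 0, 0, 0, 0, 0, 0], [0, 0, 0, 0, 0, 0, 0], [0, 0, 0, 0, 0, 0, 0], [0, 0, 0, 0, 0, 0, 0], [0, 0, 0, 0, 0, 0, 0]]])

```text
time_s: 44.62
tcp_pos: [0.6275, -0.1734, 0.0994]
ee_rot: [[0.003, 0.007, -1.0], [-0.001, -1.0, -0.007], [-1.0, 0.001, -0.003]]
wrist_force: [-0.2, -1.4, -0.6]
gripper_width: 0.193
```

>>> move_arm(series=[[[0, 0, 0, 0, 0, 0.1, 0], [0, 0, 0, 0, 0, 0.5, 0], [0, 0, 0, 0, 0, 0.8, 0], [0, 0, 0, 0, 0, 0.8, 0], [0, 0, 0, 0, 0, 0.8, 0], [0, 0, 0, 0, 0, 0, 0]]])

```text
time_s: 45.38
tcp_pos: [0.6238, -0.1725, 0.2823]
ee_rot: [[-0.006, 0.006, -1.0], [0.002, -1.0, -0.006], [-1.0, -0.002, 0.006]]
wrist_force: [-0.4, -0.1, -2.6]
gripper_width: 0.193
```

```bash
python3 -c "
from h import *
s=st();print(yaw(s)%360)
p,d=cap('scene','scene22.png')
cv2.imwrite('pics/c21.png',cv2.resize(p[130:320,300:480],None,fx=3.1,fy=3.1,interpolation=cv2.INTER_CUBIC)[:,:,::-1])"
```

```text
t 45.375 tcp [ 0.6238 -0.1725  0.2823] F [-0.4 -0.1 -2.6] M [-0.06  0.11  0.02] w 0.193 j [ -1.2  24.7   3.2  -0.1 -68.8  91.6]
[[-0.006  0.006 -1.   ]
 [ 0.002 -1.    -0.006]
 [-1.    -0.002  0.006]]
270.31830198036084
```

View pics/c21.png

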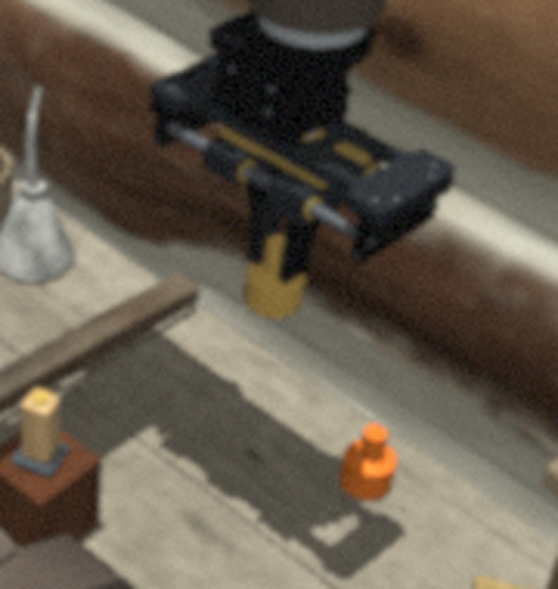

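>>> move_arm(series=[[[0, 0, 0, -0.3, 0.3, 0.3, 0], [0, 0, 0, -0.3, 0.8, 0.3, 0], [0, 0, 0, -0.3, 0.9, 0, 0], [0, 0, 0, -0.3, 0.9, 0, 0], [0, 0, 0, -0.3, 0.9, 0, 0], [0, 0, 0, -0.3, 0.9, 0, 0], [0, 0, 0, -0.3, 0.9, 0, 0], [0, 0, 0, -0.3, 0.7, 0, 0], [0, 0, 0, 0, 0, 0, 0], [0, 0, 0, 0, 0, 0, 0]]])

```text
time_s: 46.68
tcp_pos: [0.4628, 0.2147, 0.2932]
ee_rot: [[-0.053, -0.0, -0.999], [-0.004, -1.0, 0.001], [-0.999, 0.004, 0.053]]
wrist_force: [0.1, -0.8, -2.0]
gripper_width: 0.193
```

```bash
python3 -c "
from h import *
s=st();print(yaw(s)%360)"
```

```text
t 46.675 tcp [0.4628 0.2147 0.2932] F [ 0.1 -0.8 -2. ] M [-0.08 -0.02 -0.04] w 0.193 j [ 42.2  12.  -13.1  -2.  -67.4  48.6]
[[-0.053 -0.    -0.999]
 [-0.004 -1.     0.001]
 [-0.999  0.004  0.053]]
269.97559130849515
```

>>> move_arm(series=[[[0.03, -0.37, 0, -0.09, 0.5, 0, 0], [0, 0, 0, 0, 0, -0.3, 0], [0, 0, 0, 0, 0, -0.2, 0], [0, 0, 0, 0, 0, 0, 0], [0, 0, 0, 0, 0, 0, 0]]])

```text
time_s: 47.3
tcp_pos: [0.4583, 0.2405, 0.2595]
ee_rot: [[-0.005, -0.009, -1.0], [-0.004, -1.0, 0.009], [-1.0, 0.004, 0.005]]
wrist_force: [-0.9, -0.0, -1.8]
gripper_width: 0.192
```

```bash
python3 -c "
from h import *
s=st();print(yaw(s)%360)"
```

```text
t 47.3 tcp [0.4583 0.2405 0.2595] F [-0.9 -0.  -1.8] M [-0.09  0.08 -0.02] w 0.192 j [ 45.7  13.3 -17.1  -0.  -59.9  43.9]
[[-0.005 -0.009 -1.   ]
 [-0.004 -1.     0.009]
 [-1.     0.004  0.005]]
269.51180930278286
```

>>> move_arm(series=[[[0.03, -0.03, 0, 0, 0.1, -0.05, 0], [0, 0, 0, 0, 0, -0.3, 0], [0, 0, 0, 0, 0, -0.4, 0], [0, 0, 0, 0, 0, -0.2, 0], [0, 0, 0, 0, 0, 0, 0], [0, 0, 0, 0, 0, 0, 0]]])

```text
time_s: 48.05
tcp_pos: [0.4606, 0.2487, 0.2044]
ee_rot: [[0.007, -0.009, -1.0], [0.006, -1.0, 0.009], [-1.0, -0.006, -0.007]]
wrist_force: [0.0, 1.0, -2.1]
gripper_width: 0.193
```

```bash
python3 -c "
from h import *
s=st();print(yaw(s)%360)
p,d=cap('scene','scene23.png')
cv2.imwrite('pics/c22.png',cv2.resize(p[120:280,150:330],None,fx=4,fy=4,interpolation=cv2.INTER_CUBIC)[:,:,::-1])"
```

```text
t 48.05 tcp [0.4606 0.2487 0.2044] F [ 0.   1.  -2.1] M [-0.05  0.16 -0.01] w 0.193 j [ 46.2  16.9 -21.2   0.1 -51.4  43.3]
[[ 0.007 -0.009 -1.   ]
 [ 0.006 -1.     0.009]
 [-1.    -0.006 -0.007]]
269.50075541592884
```

View pics/c22.png

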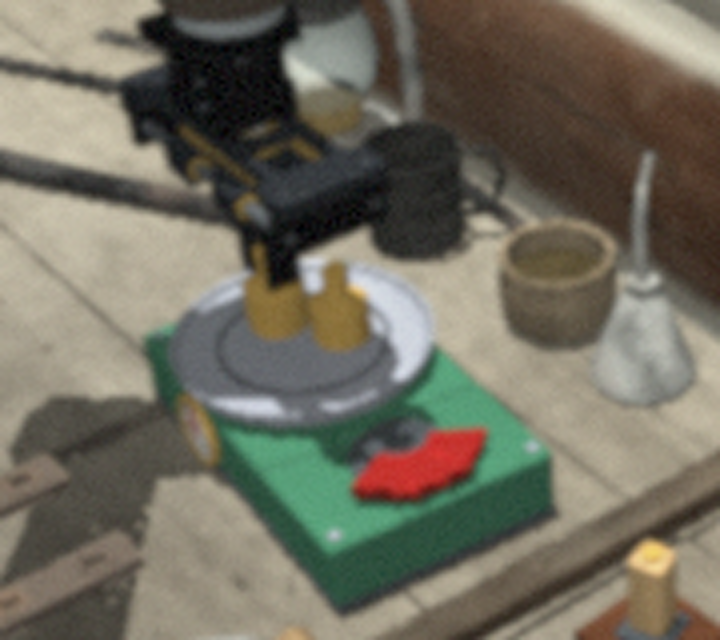

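>>> move_arm(series=[[[-0.04, 0.04, 0, -0.045, -0.025, 0, 0], [0, 0, 0, 0, 0, -0.15, 0], [0, 0, 0, 0, 0, -0.15, 0], [0, 0, 0, 0, 0, 0, 0]]])

```text
time_s: 48.6
tcp_pos: [0.4579, 0.2473, 0.1864]
ee_rot: [[0.003, -0.009, -1.0], [0.002, -1.0, 0.009], [-1.0, -0.002, -0.003]]
wrist_force: [-0.0, -0.5, -2.5]
gripper_width: 0.194
```

```bash
python3 -c "
from h import *
s=st();print(yaw(s)%360)"
```

```text
t 48.6 tcp [0.4579 0.2473 0.1864] F [-0.  -0.5 -2.5] M [-0.07  0.17  0.01] w 0.194 j [ 46.3  18.  -22.7   0.1 -49.2  43.2]
[[ 0.003 -0.009 -1.   ]
 [ 0.002 -1.     0.009]
 [-1.    -0.002 -0.003]]
269.4900528884633
```

>>> move_arm(series=[[[0, 0, 0, 0, 0, -0.15, 0], [0, 0, 0, 0, 0, -0.15, 0], [0, 0, 0, 0, 0, -0.13, 0], [0, 0, 0, 0, 0, 0, 0]]])

```text
time_s: 49.1
tcp_pos: [0.4585, 0.2475, 0.1592]
ee_rot: [[0.004, -0.008, -1.0], [0.002, -1.0, 0.008], [-1.0, -0.002, -0.004]]
wrist_force: [-0.7, -1.3, 0.7]
gripper_width: 0.193
```

```bash
python3 -c "
from h import *
s=st();print(yaw(s)%360)"
```

```text
t 49.1 tcp [0.4585 0.2475 0.1592] F [-0.7 -1.3  0.7] M [-0.26  0.44  0.01] w 0.193 j [ 46.3  20.1 -24.4   0.1 -45.3  43.2]
[[ 0.004 -0.008 -1.   ]
 [ 0.002 -1.     0.008]
 [-1.    -0.002 -0.004]]
269.52811216606284
```

Supported. Release, lift, and move clear.

>>> move_arm(series=[[[0, 0, 0, 0, 0, 0, 0.38], [0, 0, 0, 0, 0, 0, 0.38], [0, 0, 0, 0, 0, 0, 0.38], [0, 0, 0, 0, 0, 0, 0.38], [0, 0, 0, 0, 0, 0.3, 0.38], [0, 0, 0, 0, 0, 0.6, 0.38], [0, 0, 0, 0, 0, 0.8, 0.38], [0, 0, 0, 0, 0, 0.8, 0.38], [0, 0, 0, 0, -0.7, 0, 0.38], [0, 0, 0, 0, -0.9, 0, 0.38], [0, 0, 0, 0, -0.9, 0, 0.38], [0, 0, 0, 0, -0.9, 0, 0.38], [0, 0, 0, 0, -0.9, 0, 0.38], [0, 0, 0, 0, -0.9, 0, 0.38], [0, 0, 0, 0, -0.5, 0, 0.38], [0, 0, 0, 0, 0, 0, 0.38], [0, 0, 0, 0, 0, 0, 0.38]]])

```text
time_s: 51.22
tcp_pos: [0.4605, -0.1014, 0.32]
ee_rot: [[0.026, -0.004, -1.0], [0.011, -1.0, 0.004], [-1.0, -0.011, -0.026]]
wrist_force: [0.3, 0.4, -0.5]
gripper_width: 0.381
```

```bash
python3 -c "
from h import *
s=st()
p,d=cap('scene','scene24.png')
p2,d=cap('top','top24.png'); P=cloud('top',np.where(d>.2,d,np.nan))
k=(P[...,2]>.075)&(np.hypot(P[...,0]-.482,P[...,1]-.262)<.06);Q=P[k]
for n,x,y in (('d',.4815,.2885),('c',.506,.250),('b',.459,.248)):
  q=Q[np.hypot(Q[:,0]-x,Q[:,1]-y)<.022]; t=np.percentile(q[:,2],97); k=q[q[:,2]>t-.01];c=cv2.minEnclosingCircle((k[:,:2]*1000).astype(np.float32));print(n,t,c,'r from pan',np.hypot(c[0][0]-482.2,c[0][1]-261.9))
f=(np.hypot(P[...,0]-.482,P[...,1]-.262)<.07)&(P[...,2]<.069);print('pan z',np.median(P[f][:,2]))
o=np.hstack([cv2.resize(p[140:320,170:370],(430,387)),cv2.resize(p2[230:330,150:245],(368,387),interpolation=cv2.INTER_CUBIC)]);cv2.imwrite('pics/c23.png',o[:,:,::-1])
X,Y,Z=P[...,0],P[...,1],P[...,2]
m=(Z>.122)&(Z<.14)&(abs(X-.477)<.03)&(abs(Y+.097)<.03);print('handle',m.sum(),P[m].mean(0) if m.sum() else '')"
```

```text
t 51.225 tcp [ 0.4605 -0.1014  0.32  ] F [ 0.3  0.4 -0.5] M [-0.12  0.18  0.02] w 0.381 j [  7.2   5.1 -18.   -0.5 -65.4  82.8]
[[ 0.026 -0.004 -1.   ]
 [ 0.011 -1.     0.004]
 [-1.    -0.011 -0.026]]
d 0.12093524410258871 ((481.3193054199219, 288.9271545410156), 8.869627952575684) r from pan 27.04149969079603
c 0.11709379302336471 ((506.63409423828125, 250.2869110107422), 9.305262565612793) r from pan 27.05344335047999
b 0.1128541114015926 ((459.1787109375, 248.53860473632812), 9.015425682067871) r from pan 26.61778791506263
pan z 0.061407997139391046
handle 0
```

View pics/c23.png

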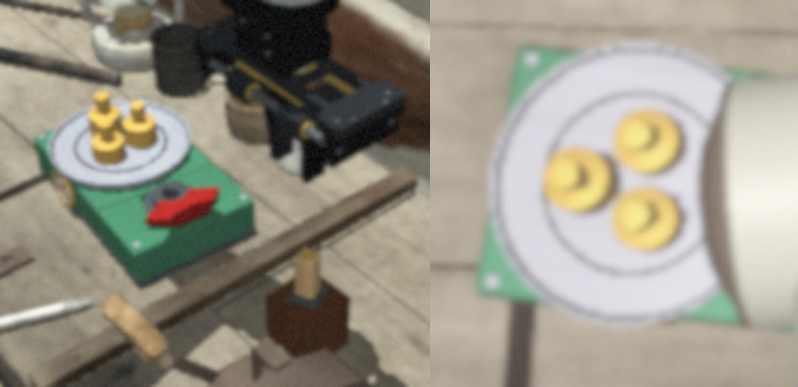

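View pics/top24.png

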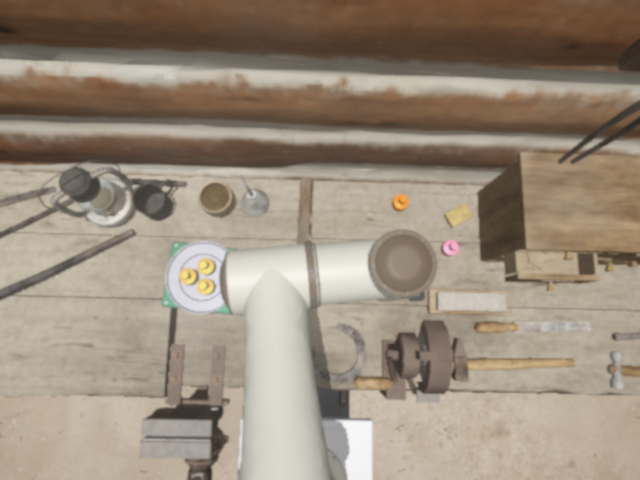

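```bash
python3 -c "
from h import *
p,d=cap('scene'); Q=cloud('scene',np.where(d>.2,d,np.nan))*1000
for z0 in range(80,128,8):
    k=(abs(Q[...,2]-z0)<4)&(abs(Q[...,0]-477)<13)&(abs(Q[...,1]+97)<13); print(z0,k.sum(),np.median(Q[k],0).round(1))
k=(abs(Q[...,0]-477)<20)&(abs(Q[...,1]+97)<20);print('top',np.nanpercentile(Q[k][:,2],98))
print(st()['time_s'])"
```

```text
80 19 [ 469.  -107.1   80.7]
88 23 [ 467.6 -105.9   88.6]
96 24 [ 468.3 -106.2   96.4]
104 21 [ 468.3 -106.4  104.4]
112 25 [ 469.7 -105.9  110.8]
120 35 [ 469.2 -105.   120.3]
top 617.0757550571955
t 51.375 tcp [ 0.4605 -0.1008  0.3199] F [-0.6  0.4 -0.4] M [-0.09  0.21  0.  ] w 0.379 j [  7.2   5.1 -18.   -0.5 -65.4  82.8]
[[ 0.026 -0.002 -1.   ]
 [ 0.011 -1.     0.002]
 [-1.    -0.011 -0.026]]
51.375
```

The key is upright and the robot touches nothing, so I'm handing in.

```bash
python3 -c "
from h import *
print(r.finish_job())"
```

```text
the job is handed in; nothing more can be done
None
```

I handed the job in at 51 s. By my last checks every part of it was done, but the hand-in gave no verdict.

- **Lock screw:** The key went about 18 mm into the socket. I turned it counter-clockwise in one go, without regrasping. It stopped with the torque up to 0.26 N m. The red tab stopped moving at about 265° in world axes, which is where the stop should be. From then on the handle gave a little in the grip, so I judged the final angle by the tab, not the wrist.
- **Key:** It is back in its stand. The tip touched the rim of the hole once on the way in, so I shifted about 1.5 mm and it went down freely. The last camera readings show it upright with its collar down; I did not measure the depth of its tip directly.
- **Weights:** b, c and d were present, and no a was seen. All three stand upright on the pan, 26.6 to 27.1 mm from its axis and inside the black ring. The pan has sunk about 16.6 mm; I expected 15.7.
- **Everything else:** The bystanders and the orange and pink look-alikes look untouched in the last picture. The gripper was raised clear of everything.

The trained networks missed some weights in some top pictures, so I took the weights' final positions from the depth images.

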